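# Open the stiff magazine gate and stack a roll in its bay

## Task

Slide the magazine's stiff blue gate open until its yellow edge lies on the red divider, so that the roll bay is fully open and the other bay stays covered. Then pick up the orange-banded roll that stands on the bench, leave it leaning in the sloping V-rest to change your hold, take it again across its side, and set it down gently, lying on its side in the saddle between the two rolls in the bay. Leave the things around undisturbed.

Things in the scene. Friction and masses are not known exactly. Their poses are not given: they have to be found in the camera images.
- bay (a point): Centre of the roll bay's floor in the fixed grey magazine, 8 mm above the bench. Axes: x along the rolls in the bay, y across them, z up. The bay is 116 by 116 mm inside. Black chocks hold two lower rolls at y = +28 and -28 mm, axes 25 mm above this point; a roll saddled on both has its axis at y = 0, 66 mm above this point
- divider (a point): Middle of the red top of the 12 mm thick divider between the roll bay (its +y side) and the second bay (-y side, 62 mm long). Magazine's axes. The magazine's walls are 8 mm thick and reach this height, 106 mm above the bench; steel rails on the walls at +-62 mm in x rise 8 mm higher and guide the gate
- gate (a joint): How far the blue slide gate on top of the magazine has been pulled towards the magazine's -y, m: 0 shut, stop at 0.19. It starts at 0 to 0.03 and stays where it is left; sliding friction is about 12 N. Its yellow edge, the end that uncovers the roll bay, lies on the red divider at 0.120 to 0.132 (middle 0.126)
- gate_handle (a point): Centre of the black handle bar upright on top of the gate: 72 mm long (magazine x), 12 mm thick (along the pull, magazine y), its top 14 mm above this point and the gate's upper face 21 mm below it. Magazine's axes. Pinch it from above and pull to -y. The gate is a plate 200 by 118 by 6 mm
- gate_edge (a point): Middle of the gate's yellow edge, at the gate's upper face
- roll_center (a point): Centre of the loose aluminium roll with an orange band: 50 mm diameter, 100 mm long, about 0.5 kg. Its z axis is the roll's axis. It starts standing upright on the bench (this point 50 mm up)
- low_left_center (a point): Centre of the lower roll with a dark band at magazine y = +28 mm: 50 mm diameter, 100 mm long, lying along magazine x, loose between chocks; its x axis is the roll's axis
- low_right_center (a point): Centre of the other lower roll, at magazine y = -28 mm, of the same size
- rest_seat (a point): Where a roll's centre lies in the fixed V-rest (green base), 85 mm above the bench. Axes: z up, x level. A roll leans there in the x-z plane, rising at 45 degrees towards +x, its lower end on a stop. The 90 degree V cradles its lower 46 mm only (edges 26 mm aside, 14 mm below the axis); once bedded in the V near the stop, the roll stays put
- rest_grip (a point): On the leaning roll's axis, 12 mm up from its centre, in the upper 54 mm that is free on both sides: fingers closing along the rest's y can hold it here along the axis (coming from the upper end) or square to it (coming from the rest's -x side, tilted 45 degrees). Axes as rest_seat
- indicator: Bystander: dial indicator on a black base 90 x 70 mm with a post 220 mm high; origin at its foot
- case: Bystander: red plastic case on a steel block 90 x 130 mm, together 47 mm high; origin at its foot
- caliper: Bystander: caliper 170 mm long lying flat along its y, 15 mm high; origin at its underside

How it is judged:
On the way, in this order (a step that is already met when the one before it is completed fails the run):
1. the gate is drawn open so that its yellow edge lies on the red divider (value of joint gate between 0.119 and 0.133 m), for 0.3 s.
2. the banded roll leans in the V-rest, let go, along its slope (distance between roll_center and rest_seat below 0.02 m and angle between roll_center's own z axis and vertical between 0.6 and 0.97 rad and contact force between roll and the fingers below 0.1 N and contact force between roll and rest above 0.3 N and linear speed of roll below 0.03 m/s), for 0.3 s.
At the end, for the whole second after the job is handed in: Gate travel 119 to 133 mm; the banded roll lies still, let go, on both lower rolls, its axis along theirs within 0.12 rad, its centre within 12 mm (along) and 8 mm (across) of the bay's middle, 60 to 72 mm above the bay floor; the lower rolls within 10 mm of where they were (all of step 1 and x of roll_center in the frame of bay between -0.012 and 0.012 m and y of roll_center in the frame of bay between -0.008 and 0.008 m and z of roll_center in the frame of bay between 0.06 and 0.072 m and angle between the z axis of roll_center and the x axis of bay, either way round below 0.12 rad and contact force between roll and low_left above 0.2 N and contact force between roll and low_right above 0.2 N and distance of each of low_left_center, low_right_center from where it was at the start of the episode below 0.01 m and linear speed of roll below 0.02 m/s and velocity of joint gate below 0.01 m/s); the robot touches nothing.
It fails at once if the gate is pulled so far that the second bay is uncovered (travel over 140 mm) (value of joint gate above 0.14 m).
It fails at once if the roll is dropped or rammed on the lower rolls (over 60 N) (contact force between roll and low_left above 60 N or contact force between roll and low_right above 60 N).
It fails at once if a bystander is shifted by more than 20 mm (distance of any of indicator, case, caliper from where it was at the start of the episode above 0.02 m).
It also fails if it takes over 67 s, if anything falls off the work surface, if the arm or the gripper's body presses on something with over 40 N, if the wrist force passes 120 N, or if a joint passes its speed limit or range.

## Robot

A 6-joint arm with a two-finger parallel gripper is mounted at the origin on the work surface. World frame = base frame: x ahead of the robot, y to its left, z up, the work surface at z = 0. Lengths are in m, angles in rad, forces in N, time in s.
With the tool pointing down it reaches from about 0.25 to 0.775 m from the base axis. Payload 4 kg.
Tool frame: the origin (TCP) lies on the centre line of the jaws, within the pads' length; the fingertips stand 22 mm ahead of it and the grasp point (between the pads) lies 3 mm ahead of it; z points along the fingers, y is the direction in which the jaws open and shut (so a half turn about z gives the same grasp; the last joint's range is limited). The gripper opens to 94 mm and grips with 3 to 60 N. Pads are 16 mm wide; open, the fingers measure 119 mm over their backs; the gripper's body (75 mm by 177 mm) begins 78 mm behind the grasp point.
Start: joints at [1.218, 0.087, 1.371, -0, 1.684, -0.103], TCP at [0.136, 0.533, 0.228] pointing down, gripper open.
Joint ranges: [-3.1, 3.1], [-0.76, 2.03], [0.27, 2.55], [-1.08, 4.22], [0.17, 2.65], [-2.57, 2.57]. Speed limits (rad/s): [2.79, 2.79, 3.14, 3.14, 3.14, 3.14].

## Interface

Orientations are given as [roll, pitch, yaw] about the fixed x, y, z axes, in that order (R = Rz(yaw) Ry(pitch) Rx(roll)).
In Python, from bench import robot gives the robot as it stands. The module is installed in compiled form; this text tells all that it offers.
- The arm moves only by the shell command python3 -m inch 'ROWS'. ROWS is JSON, a list of rows, each an object with "linear": the shift along the world's x, y, z scaled (see below), a list of three; "twist": the turn about the world's z scaled (see below); "gripper": the opening, from 0 (shut) to 1 (fully open). In form: [{"linear": [x, y, z], "twist": twist, "gripper": gripper}, ...]. A call has 1 to 10 rows; each row is the pose to reach, as a shift and turn from the pose commanded when the call began; what a row does not reach only later rows make up. The controller multiplies each number of a shift by 0.1 m and each number of a turn by 60 degrees. A row lasts 1/12 s, in which the tool goes at most 41.7 mm and 7.16 degrees, less where a joint would pass 70% of its speed; a pose out of reach is approached as far as the arm can. A call with a number of a shift or a turn outside -1 to 1 is refused whole. A call with a gripper value outside its range is refused whole. The fingers move at their own pace and stop on an object; the grip force is fixed at half the most. Time passes only in rows, so rows that repeat a pose let the fingers close. It gives the time, the measured TCP pose, the force and the opening at its end, in the units of the state.
- robot.get_obs(): the state, without advancing time (a new reading comes with each control period).
- robot.snapshot(name): name is "side" or "top" or "wrist"; returns a dict with "image" (400x640x3 uint8, red, green, blue), "depth" (400x640 float32, m along the optical axis (not along the pixel's ray), 0 where there is no reading), "mtx" (3x3 intrinsics, pixels), "rvec" (rotation vector, rad) and "tvec" (3), from world to camera coordinates, as OpenCV has them; the wrist camera has in their place "hand_eye" (4x4, takes a point from camera to tool coordinates, whose origin is the TCP and whose axes are the flange's). Camera axes: x right, y down, z forward; pixel columns grow to the right and rows downward; lengths in m; the calibration is good to about 2 mm. The wrist camera is an equidistant fisheye: a pixel r from the principal point sees the ray r / f radians off the axis. A picture is of the moment at which its call begins: read the wrist's pose just before it.
- robot.close_job(): hands the job in, once; it reports no verdict.
The state is a dict: "time": time; "joint_positions": joint angles; "qvel": joint speeds; "joint_torque": joint torques, N m; "tool_pos": TCP position; "ee_rot": TCP orientation; "wrist_force": force on the tool from outside, world axes, zero at the start; "wrist_torque": the same for the moment, N m; "width": finger opening in m.
Only numpy, scipy, OpenCV 4.12 (cv2) and the standard library are available. Lean on these libraries where they do the work, as an engineer would, in place of code of your own. Each camera call takes 0.05 s, during which the arm holds its last target.

## Working session

There is one attempt and no reset: what is moved stays moved. The work goes in short steps, Python scripts to look and compute and a shell command to move; the robot and the scene stay as the last step left them, time stands still between calls to the robot, and variables do not carry over. Pictures are saved under pics/ and viewed, and the job is handed in when it is done.

```bash
mkdir -p pics; ls; cat > h.py <<'E'
import numpy as np, cv2
from bench import robot
def snap(n,save=None):
    s=robot.snapshot(n)
    if save: cv2.imwrite('pics/'+save,cv2.cvtColor(s['image'],cv2.COLOR_RGB2BGR))
    return s
def world(s):
    # HxWx3 world points from depth for fixed cams
    d=s['depth']; K=s['mtx']; h,w=d.shape
    u,v=np.meshgrid(np.arange(w),np.arange(h))
    P=np.stack([(u-K[0,2])/K[0,0]*d,(v-K[1,2])/K[1,1]*d,d],-1)
    R=cv2.Rodrigues(np.asarray(s['rvec'],float))[0]
    W=(P-np.asarray(s['tvec']).ravel())@R
    W[d==0]=np.nan
    return W
E
python3 - <<'E'
from h import *
np.set_printoptions(precision=4,suppress=True)
for k,v in robot.get_obs().items(): print(k,v)
for n in ['side','top','wrist']:
    s=snap(n,n+'0.png'); print(n,s['mtx'],[ (k,s[k]) for k in s if k in('rvec','tvec','hand_eye')])
    if n!='wrist': np.save(n+'0.npy',world(s))
E
```

```text
pics
time 0.0
joint_positions [ 1.2179  0.0879  1.3722 -0.      1.6836 -0.1031]
qvel [ 0.0004 -0.0003  0.     -0.0017  0.0017  0.0005]
joint_torque [  0.001  -34.0189 -30.2423   0.0719   0.033   -0.0002]
tool_pos [0.1358 0.5325 0.2263]
ee_rot [-3.1394 -0.0002  2.8918]
wrist_force [ 0.0822 -0.3467 -1.107 ]
wrist_torque [-0.0319  0.0182 -0.0206]
width 0.0938491091494941
side [[487.6078   0.     308.7741]
 [  0.     487.6078 195.2562]
 [  0.       0.       1.    ]] [('rvec', array([ 2.2899, -0.2617,  0.1242])), ('tvec', array([-0.5182,  0.1363,  1.3283]))]
top [[378.7764   0.     326.7388]
 [  0.     378.7764 201.5364]
 [  0.       0.       1.    ]] [('rvec', array([ 2.1649, -2.1789,  0.1413])), ('tvec', array([-0.036 ,  0.5557,  0.9981]))]
wrist [[309.7069   0.     315.8562]
 [  0.     309.7069 197.7277]
 [  0.       0.       1.    ]] [('hand_eye', array([[-0.0006, -0.9606, -0.2778,  0.0821],
       [ 1.    , -0.0008,  0.0009, -0.0009],
       [-0.0011, -0.2778,  0.9606, -0.1574],
       [ 0.    ,  0.    ,  0.    ,  1.    ]]))]
```

View pics/side0.png

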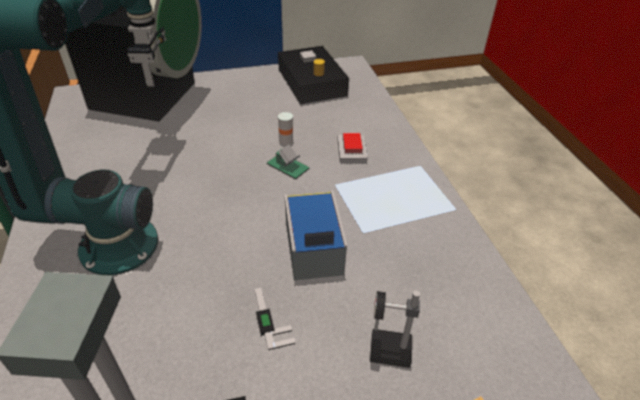

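View pics/top0.png

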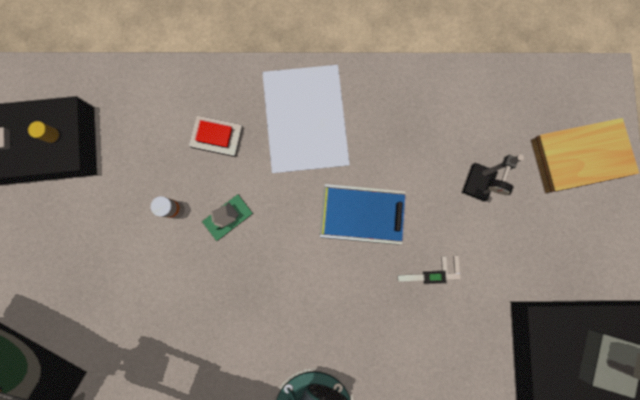

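View pics/wrist0.png

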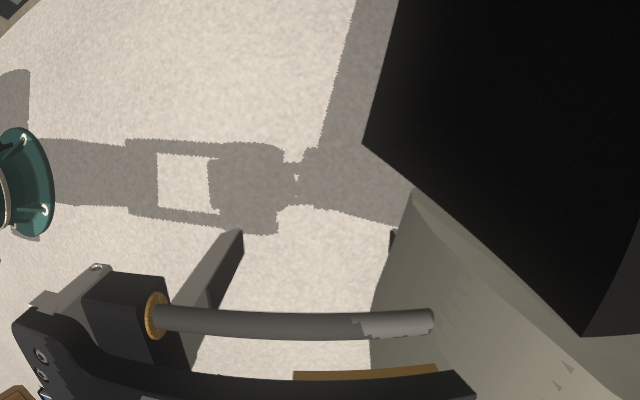

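```bash
python3 - <<'E'
from h import *
a=cv2.imread('pics/top0.png')[120:300,140:480]; cv2.imwrite('pics/top0c.png',cv2.resize(a,None,fx=2.35,fy=2.35,interpolation=cv2.INTER_CUBIC))
a=cv2.imread('pics/side0.png')[100:300,230:430]; cv2.imwrite('pics/side0c.png',cv2.resize(a,None,fx=3,fy=3,interpolation=cv2.INTER_CUBIC))
np.set_printoptions(precision=4,suppress=True)
W=np.load('top0.npy')
for n,(u,v) in dict(bench=(300,280),roll=(161,206),paper=(310,120),gate=(360,215),handle=(399,216),case=(213,133)).items(): print(n,W[v,u])
E
```

```text
bench [ 0.3432  0.0348 -0.0031]
roll [0.5387 0.3782 0.1006]
paper [0.7943 0.0061 0.0012]
gate [ 0.512  -0.1209  0.1126]
handle [ 0.5065 -0.2116  0.1454]
case [0.7431 0.2688 0.0465]
```

View pics/top0c.png

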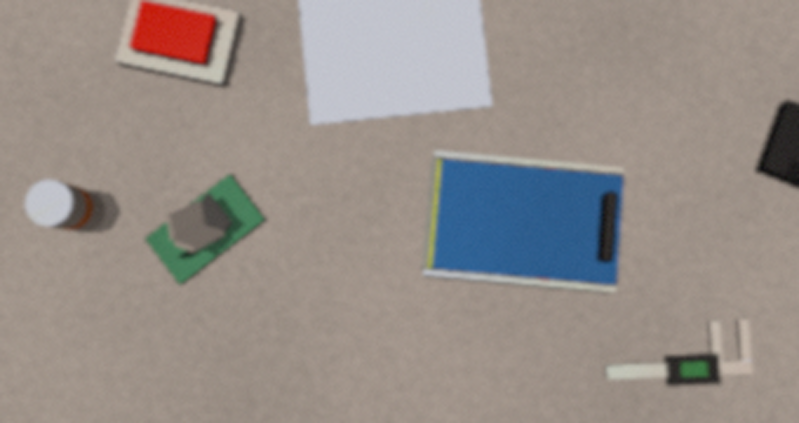

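View pics/side0c.png

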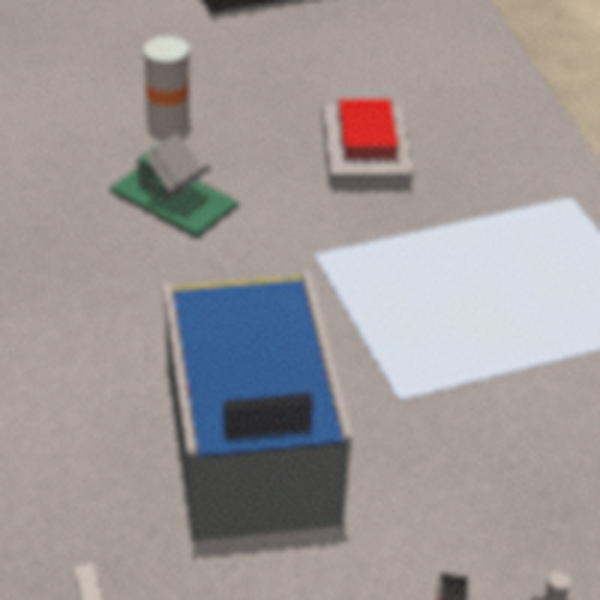

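```bash
python3 - <<'E'
from h import *
np.set_printoptions(precision=4,suppress=True)
for n in ['top','side']:
    W=np.load(n+'0.npy').reshape(-1,3); W=W[~np.isnan(W).any(1)]
    def box(x0,x1,y0,y1,z0,z1):
        m=(W[:,0]>x0)&(W[:,0]<x1)&(W[:,1]>y0)&(W[:,1]<y1)&(W[:,2]>z0)&(W[:,2]<z1); return W[m]
    print(n)
    for nm,b in dict(mag=(.4,.63,-.3,0.02,.095,.125),handle=(.4,.63,-.3,0,.13,.17),rolltop=(.45,.6,.33,.45,.085,.12),roll=(.45,.6,.33,.45,.03,.12),vrest=(.43,.6,.17,.31,.012,.12),ind=(.45,.75,-.6,-.32,.03,.3),indbase=(.45,.75,-.6,-.32,.008,.3),case=(.65,.85,.2,.4,.01,.1)).items():
        p=box(*b)
        if len(p)<5: print(nm,len(p)); continue
        r=cv2.minAreaRect(p[:,:2].astype(np.float32)*1000)
        print(nm,len(p),'min',p.min(0),'max',p.max(0),'mean',p.mean(0),'rect',np.round(r[0],1),np.round(r[1],1),round(r[2],1))
E
```

```text
top
mag 4186 min [ 0.4418 -0.2334  0.1016] max [ 0.5904 -0.0183  0.125 ] mean [ 0.5154 -0.1222  0.1118] rect [ 515.7 -126.7] [207.2 133.5] 84.5
handle 177 min [ 0.4728 -0.2202  0.1303] max [ 0.543  -0.2025  0.1501] mean [ 0.5071 -0.2103  0.1446] rect [ 507.6 -211.5] [12.8 70.6] 84.8
rolltop 350 min [0.5144 0.355  0.0854] max [0.5642 0.4045 0.1045] mean [0.5387 0.3785 0.0989] rect [539.4 379.7] [49.8 49.3] 1.2
roll 500 min [0.5142 0.355  0.0302] max [0.5642 0.4045 0.1045] mean [0.5374 0.3735 0.0868] rect [539.2 379.6] [50.1 49.3] 1.2
vrest 550 min [0.4565 0.1741 0.012 ] max [0.5771 0.302  0.0745] mean [0.5161 0.2362 0.0436] rect [516.7 234.9] [ 67.4 119.5] 37.5
ind 1035 min [ 0.5554 -0.5086  0.03  ] max [ 0.6609 -0.4188  0.2222] mean [ 0.6045 -0.4584  0.1261] rect [ 607.5 -463.4] [68.4 94.9] 67.5
indbase 1505 min [ 0.5554 -0.5129  0.0082] max [ 0.6639 -0.4173  0.2222] mean [ 0.605  -0.4576  0.0948] rect [ 608.6 -463.9] [70.4 97.4] 67.3
case 1544 min [0.6865 0.2006 0.0102] max [0.7991 0.3411 0.0536] mean [0.7387 0.2656 0.0352] rect [743.7 269.7] [130.9  91.3] 77.8
side
mag 2870 min [ 0
[... 358 characters left out ...]
rect [537.  379.7] [47.8 54.9] 0.3
roll 355 min [0.5121 0.3475 0.0304] max [0.561  0.4071 0.1046] mean [0.5354 0.3652 0.0749] rect [538.  378.5] [58.5 49.3] 73.4
vrest 384 min [0.4577 0.1718 0.012 ] max [0.5723 0.2789 0.0756] mean [0.5122 0.233  0.0375] rect [515.4 228.3] [ 69.1 122.1] 38.3
ind 1463 min [ 0.5526 -0.5165  0.03  ] max [ 0.658  -0.4232  0.2228] mean [ 0.6048 -0.4723  0.1154] rect [ 605.2 -468.4] [68.2 95. ] 66.2
indbase 2215 min [ 0.5526 -0.5173  0.008 ] max [ 0.6615 -0.4215  0.2228] mean [ 0.6038 -0.4745  0.0849] rect [ 605.6 -468.2] [72.3 95.6] 67.1
case 727 min [0.6858 0.2    0.0101] max [0.7977 0.3389 0.0532] mean [0.7346 0.2503 0.034 ] rect [741.8 266.1] [135.5  90.3] 77.8
```

```bash
python3 - <<'E'
from h import *
np.set_printoptions(precision=4,suppress=True)
c=np.array([.5149,-.128]); yd=np.array([np.cos(np.radians(84.5)),np.sin(np.radians(84.5))]); xd=np.array([yd[1],-yd[0]])
for n in ['top','side']:
    W=np.load(n+'0.npy'); im=cv2.cvtColor(cv2.imread(f'pics/{n}0.png'),cv2.COLOR_BGR2HSV)
    m=(im[...,0]>22)&(im[...,0]<38)&(im[...,1]>90)&(W[...,2]>.09)&(abs(W[...,0]-.515)<.09)&(abs(W[...,1]+.1)<.15)
    p=W[m]; q=(p[:,:2]-c); print(n,'yellow',len(p),p.mean(0),'mag y',np.percentile(q@yd,[0,50,100]),'x',(q@xd).min(),(q@xd).max(), np.polyfit(p[:,0],p[:,1],1))
    m=(W[...,2]>.139)&(abs(W[...,0]-.515)<.09)&(abs(W[...,1]+.2)<.1); q=W[m][:,:2]-c
    print('handle mag y',(q@yd).min(),(q@yd).max(),'x',(q@xd).min(),(q@xd).max())
    # rest
    m=(abs(W[...,0]-.516)<.075)&(abs(W[...,1]-.235)<.085)&(W[...,2]>.004)
    p=W[m]; a=np.radians(-52.5); rx=np.array([np.cos(a),np.sin(a)]); ry=np.array([-rx[1],rx[0]])
    q=p[:,:2]-[.516,.2345]; u=q@rx; v=q@ry
    for z0,z1 in [(.005,.02),(.02,.035),(.035,.05),(.05,.06),(.06,.085)]:
        k=(p[:,2]>z0)&(p[:,2]<z1)
        if k.sum(): print('rest z',z0,k.sum(),'u',u[k].min(),np.median(u[k]),u[k].max(),'v',v[k].min(),np.median(v[k]),v[k].max())
    k=(p[:,2]>.03)
    A=np.c_[u[k],abs(v[k]),np.ones(k.sum())]; print(np.linalg.lstsq(A,p[k,2],rcond=None)[0])
E
```

```text
top yellow 54 [ 0.5229 -0.0318  0.1118] mag y [0.0949 0.0965 0.0979] x -0.05410731776877944 0.05708667748535755 [-0.096   0.0184]
handle mag y -0.09028518297788596 -0.07731962188384396 x -0.034551766568931566 0.036078871995224075
rest z 0.005 687 u -0.07122503678428203 0.015030167950673691 0.09019605890978843 v -0.04819029843723476 -0.01117021620683618 0.05315791863887448
rest z 0.02 57 u -0.03707870012698588 0.00599660041143355 0.01905537650519004 v -0.019695656873290047 0.0031916793339410066 0.018315908284764263
rest z 0.035 244 u -0.039263437478714566 0.010085132546602305 0.03347529013849522 v -0.024042415773640583 0.0032363459507017056 0.02783999199086524
rest z 0.05 111 u -0.03736469428597071 -0.010369485327367837 0.030893836970707186 v -0.022788095971046644 0.002522118830565233 0.02739789275223612
rest z 0.06 68 u -0.025983973194870582 -0.0152779353384101 -0.0004951271597241282 v -0.02261606218778114 0.012447053954897168 0.02709357493880495
[-0.2549  0.58    0.0414]<stdin>:7: RuntimeWarning: Mean of empty slice.
  ret = um.true_divide(
Traceback (most recent call last):
IndexError: index -1 is out of bounds for axis 0 with size 0
```

```bash
python3 - <<'E'
from h import *
a=cv2.imread('pics/top0.png')[185:250,190:265]; b=cv2.imread('pics/side0.png')[135:185,255:320]
a=cv2.resize(a,(600,520),interpolation=cv2.INTER_CUBIC)[:, :400+100]; b=cv2.resize(b,(600,460),interpolation=cv2.INTER_CUBIC)
cv2.imwrite('pics/resta.png',a);cv2.imwrite('pics/restb.png',b)
E
```

```text
(no output)
```

View pics/resta.png

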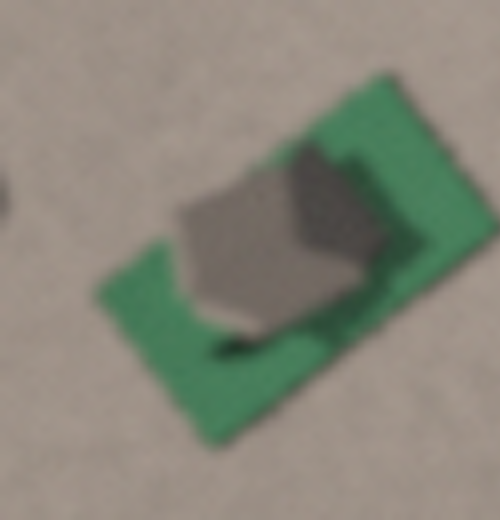

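View pics/restb.png

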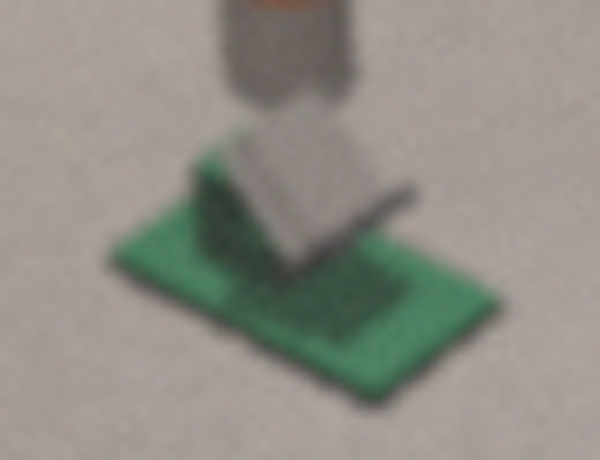

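```bash
python3 -m inch '[{"linear":[0.5,-0.93,0],"twist":0.1,"gripper":1},{"linear":[0.5,-0.93,0],"twist":0.147,"gripper":1},{"linear":[0.5,-0.93,0],"twist":0.147,"gripper":1}]'
```

```text
time: 0.4
tool_pos: [0.1868, 0.4373, 0.2268]
ee_rot: [-3.139, 0.0, 3.047]
wrist_force: [0.7, 0.5, 0.4]
width: 0.0937
```

```bash
python3 -m inch '[{"linear":[0.5,-1,0],"twist":0,"gripper":1},{"linear":[0.5,-1,0],"twist":0,"gripper":1},{"linear":[0.5,-1,0],"twist":0,"gripper":1}]'
```

```text
time: 0.65
tool_pos: [0.2365, 0.3373, 0.2271]
ee_rot: [-3.14, 0.0, 3.045]
wrist_force: [-0.5, 0.6, 0.1]
width: 0.0942
```

```bash
M='python3 -m inch'; python3 -m inch '[{"linear":[0.7,-1,0],"twist":0,"gripper":1},{"linear":[0.7,-1,0],"twist":0,"gripper":1},{"linear":[0.7,-1,0],"twist":0,"gripper":1}]'; python3 -m inch '[{"linear":[0.7,-1,0],"twist":0,"gripper":1},{"linear":[0.7,-1,0],"twist":0,"gripper":1},{"linear":[0.7,-1,0],"twist":0,"gripper":1}]'
python3 - <<'E'
from h import *
print(robot.get_obs()['tool_pos'],robot.get_obs()['ee_rot'])
snap('wrist','w1.png')
E
```

```text
time: 0.9
tool_pos: [0.3064, 0.2381, 0.2274]
ee_rot: [3.141, 0.001, 3.046]
wrist_force: [0.4, 0.0, 0.4]
width: 0.0938
time: 1.15
tool_pos: [0.3766, 0.1378, 0.2274]
ee_rot: [3.141, 0.0, 3.045]
wrist_force: [0.5, 0.5, -0.0]
width: 0.0946
[0.3765698  0.13783427 0.22742856] [3.14142203e+00 4.54028631e-04 3.04528905e+00]
```

View pics/w1.png

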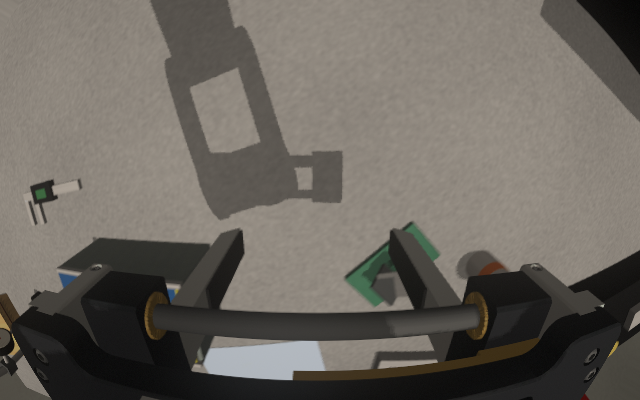

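```bash
python3 -m inch '[{"linear":[0.4,-1,0],"twist":0,"gripper":1},{"linear":[0.4,-1,0],"twist":0,"gripper":1},{"linear":[0.4,-1,0],"twist":0,"gripper":1}]'; python3 -m inch '[{"linear":[0.4,-1,0],"twist":0,"gripper":1},{"linear":[0.4,-1,0],"twist":0,"gripper":1},{"linear":[0.4,-1,0],"twist":0,"gripper":1}]';  python3 -m inch '[{"linear":[0.49,-1,0],"twist":0,"gripper":1},{"linear":[0.49,-1,0],"twist":0,"gripper":1},{"linear":[0.49,-1,0],"twist":0,"gripper":1}]'; python3 -m inch '[{"linear":[0,-0.51,-0.2],"twist":0,"gripper":1},{"linear":[0,-0.51,-0.4],"twist":0,"gripper":0.8},{"linear":[0,-0.51,-0.6],"twist":0,"gripper":0.6},{"linear":[0,-0.51,-0.6],"twist":0,"gripper":0.5}]'
python3 - <<'E'
from h import *
print(robot.get_obs()['tool_pos'],robot.get_obs()['ee_rot'],robot.get_obs()['width'])
snap('wrist','w2.png')
E
```

```text
time: 1.45
tool_pos: [0.4165, 0.0373, 0.2272]
ee_rot: [-3.14, -0.0, 3.044]
wrist_force: [1.0, 0.3, 0.5]
width: 0.0938
time: 1.7
tool_pos: [0.4566, -0.0632, 0.227]
ee_rot: [-3.141, -0.0, 3.043]
wrist_force: [1.0, 0.1, 0.7]
width: 0.094
time: 1.95
tool_pos: [0.5056, -0.1629, 0.2267]
ee_rot: [-3.141, -0.001, 3.044]
wrist_force: [-0.3, 0.3, -1.0]
width: 0.094
time: 2.28
tool_pos: [0.5023, -0.2105, 0.1617]
ee_rot: [3.137, -0.01, 3.044]
wrist_force: [-0.6, 1.2, -0.6]
width: 0.0773
[ 0.50230783 -0.21052981  0.16166392] [ 3.13712635 -0.00987719  3.04371074] 0.07731973697228382
```

View pics/w2.png

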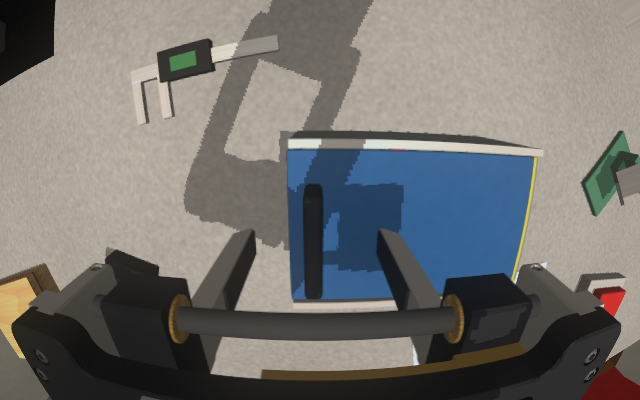

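```bash
python3 -m inch '[{"linear":[0,0,-0.26],"twist":0,"gripper":0.3},{"linear":[0,0,-0.26],"twist":0,"gripper":0.2},{"linear":[0,0,-0.26],"twist":0,"gripper":0},{"linear":[0,0,-0.26],"twist":0,"gripper":0},{"linear":[0,0,-0.26],"twist":0,"gripper":0},{"linear":[0,0,-0.26],"twist":0,"gripper":0},{"linear":[0,0,-0.26],"twist":0,"gripper":0},{"linear":[0,0,-0.26],"twist":0,"gripper":0}]'
```

```text
time: 3.0
tool_pos: [0.5053, -0.2111, 0.1423]
ee_rot: [-3.141, 0.001, 3.046]
wrist_force: [0.5, -0.1, 0.9]
width: 0.0199
```

```bash
python3 -m inch '[{"linear":[0,0,0],"twist":0,"gripper":0},{"linear":[0,0,0],"twist":0,"gripper":0},{"linear":[0,0,0],"twist":0,"gripper":0}]'; python3 -m inch '[{"linear":[-0.02,-0.2,0],"twist":0,"gripper":0},{"linear":[-0.04,-0.4,0],"twist":0,"gripper":0},{"linear":[-0.06,-0.6,0],"twist":0,"gripper":0},{"linear":[-0.077,-0.8,0],"twist":0,"gripper":0},{"linear":[-0.087,-0.9,0],"twist":0,"gripper":0},{"linear":[-0.087,-0.9,0],"twist":0,"gripper":0}]'
python3 - <<'E'
from h import *
c=np.array([.5149,-.128]); yd=np.array([np.cos(np.radians(84.5)),np.sin(np.radians(84.5))]); xd=np.array([yd[1],-yd[0]])
n='top'; s=snap(n,'top1.png'); W=world(s); im=cv2.cvtColor(s['image'],cv2.COLOR_RGB2HSV)
m=(im[...,0]>22)&(im[...,0]<38)&(im[...,1]>90)&(W[...,2]>.09)&(abs(W[...,0]-.515)<.09)&(abs(W[...,1]+.1)<.15)
q=W[m][:,:2]-c; print(len(q),np.percentile(q@yd,[0,50,100]))
m=((im[...,0]<8)|(im[...,0]>172))&(im[...,1]>120)&(W[...,2]>.09)&(abs(W[...,0]-.515)<.09)&(abs(W[...,1]+.1)<.15)
q=W[m][:,:2]-c; print('red',len(q),np.percentile(q@yd,[0,50,100]) if len(q) else '')
E
```

```text
time: 3.25
tool_pos: [0.505, -0.2125, 0.142]
ee_rot: [-3.139, 0.001, 3.045]
wrist_force: [-0.4, -5.7, -0.2]
width: 0.0118
time: 3.75
tool_pos: [0.4968, -0.298, 0.1419]
ee_rot: [3.133, -0.0, 3.047]
wrist_force: [-0.4, 8.4, 4.3]
width: 0.0117
30 [0.0093842  0.01079019 0.01239219]
red 0
```

```bash
python3 -m inch '[{"linear":[-0.015,-0.15,0],"twist":0,"gripper":0},{"linear":[-0.025,-0.26,0],"twist":0,"gripper":0},{"linear":[-0.034,-0.34,0],"twist":0,"gripper":0},{"linear":[-0.034,-0.34,0],"twist":0,"gripper":0},{"linear":[-0.034,-0.34,0],"twist":0,"gripper":0}]'
python3 - <<'E'
from h import *
c=np.array([.5149,-.128]); yd=np.array([np.cos(np.radians(84.5)),np.sin(np.radians(84.5))]); xd=np.array([yd[1],-yd[0]])
n='top'; s=snap(n,'top2.png'); W=world(s); im=cv2.cvtColor(s['image'],cv2.COLOR_RGB2HSV)
for nm,h in (('yel',(im[...,0]>22)&(im[...,0]<38)&(im[...,1]>90)),('red',((im[...,0]<8)|(im[...,0]>172))&(im[...,1]>100))):
  m=h&(W[...,2]>.09)&(abs(W[...,0]-.515)<.09)&(abs(W[...,1]+.1)<.15)
  q=W[m][:,:2]-c; print(nm,len(q),np.percentile(q@yd,[0,50,100]) if len(q) else '')
a=s['image'][170:260,300:460,::-1]; cv2.imwrite('pics/top2c.png',cv2.resize(a,None,fx=5,fy=5,interpolation=cv2.INTER_CUBIC))
E
```

```text
time: 4.22
tool_pos: [0.4936, -0.331, 0.1419]
ee_rot: [3.133, -0.0, 3.048]
wrist_force: [0.2, 8.4, 5.3]
width: 0.0119
yel 38 [-0.10817461 -0.02298293 -0.02179428]
red 9 [-0.01905507 -0.01887858 -0.01854908]
```

View pics/top2c.png

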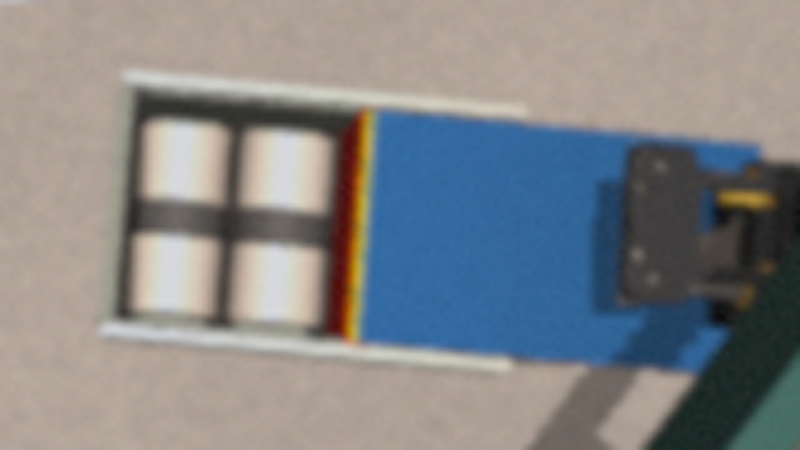

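```bash
python3 -m inch '[{"linear":[-0.003,-0.03,0],"twist":0,"gripper":0},{"linear":[-0.005,-0.055,0],"twist":0,"gripper":0},{"linear":[-0.005,-0.055,0],"twist":0,"gripper":0},{"linear":[-0.005,-0.055,0],"twist":0,"gripper":0}]'
python3 - <<'E'
from h import *
c=np.array([.5149,-.128]); yd=np.array([np.cos(np.radians(84.5)),np.sin(np.radians(84.5))]); xd=np.array([yd[1],-yd[0]])
for n in ('top','side'):
  s=snap(n,n+'3.png'); W=world(s); im=cv2.cvtColor(s['image'],cv2.COLOR_RGB2HSV)
  for nm,h in (('yel',(im[...,0]>22)&(im[...,0]<38)&(im[...,1]>90)),('red',((im[...,0]<8)|(im[...,0]>172))&(im[...,1]>100))):
    m=h&(W[...,2]>.09)&(abs(W[...,0]-.515)<.09)&(abs(W[...,1]+.1)<.1)
    q=W[m][:,:2]-c; print(nm,len(q),np.percentile(q@yd,[0,50,100]) if len(q) else '')
a=s['image'][180:290,270:380,::-1]; cv2.imwrite('pics/side3c.png',cv2.resize(a,None,fx=5,fy=5,interpolation=cv2.INTER_CUBIC))
E
```

```text
time: 4.6
tool_pos: [0.4932, -0.3354, 0.1419]
ee_rot: [3.131, -0.0, 3.048]
wrist_force: [-0.8, 11.8, 5.6]
width: 0.0118
yel 29 [-0.02838278 -0.02733696 -0.02600577]
red 111 [-0.02331966 -0.01991182 -0.01828044]
yel 0 
red 0
```

View pics/side3c.png

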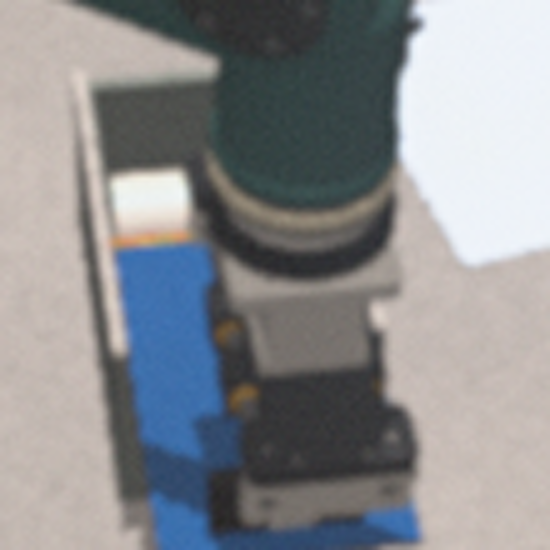

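```bash
python3 -m inch '[{"linear":[0,0.02,0],"twist":0,"gripper":0.35},{"linear":[0,0.02,0],"twist":0,"gripper":0.35},{"linear":[0,0.02,0],"twist":0,"gripper":0.35},{"linear":[0,0.02,0],"twist":0,"gripper":0.35},{"linear":[0,0.02,0.3],"twist":0,"gripper":0.5},{"linear":[0,0.02,0.7],"twist":0,"gripper":0.8},{"linear":[0,0.02,0.85],"twist":0,"gripper":1},{"linear":[0,0.5,0.85],"twist":0,"gripper":1}]'
```

```text
time: 5.37
tool_pos: [0.4936, -0.3035, 0.2313]
ee_rot: [-3.133, 0.008, 3.038]
wrist_force: [0.2, 1.6, 0.1]
width: 0.0563
```

```bash
python3 - <<'E'
from h import *
c=np.array([.5149,-.128]); yd=np.array([np.cos(np.radians(84.5)),np.sin(np.radians(84.5))])
n='top'
s=snap(n,n+'4.png'); W=world(s); im=cv2.cvtColor(s['image'],cv2.COLOR_RGB2HSV)
for nm,h in (('yel',(im[...,0]>22)&(im[...,0]<38)&(im[...,1]>90)),('red',((im[...,0]<8)|(im[...,0]>172))&(im[...,1]>100))):
    m=h&(W[...,2]>.09)&(abs(W[...,0]-.515)<.09)&(abs(W[...,1]+.1)<.1)
    q=W[m][:,:2]-c; print(nm,len(q),np.percentile(q@yd,[0,50,100]) if len(q) else '')
np.set_printoptions(precision=4,suppress=True)
W=np.load('top0.npy')
m=(abs(W[...,0]-.516)<.06)&(abs(W[...,1]-.235)<.07)&(W[...,2]>.025)
p=W[m]
from scipy.optimize import least_squares
# robust fit of V: z = r + 1.414|v| + k
def res(t,full=False):
    a=t[2]; rx=np.array([np.cos(a),np.sin(a)]); ry=np.array([-rx[1],rx[0]])
    q=p[:,:2]-t[:2]; r=q@rx; v=q@ry
    d=(p[:,2]-(.085-.05+r+1.4142*abs(v)))/2   # seat at t: V line passes 35.4 below axis => z = .085 + r - .05
    return d
best=None
for a0 in (127.5,120,135,-52.5):
  for dx in (-.02,0,.02):
    o=least_squares(res,[.516+dx*-.6,.235+dx*.8,np.radians(a0)],loss='cauchy',f_scale=.0015)
    n=(abs(res(o.x))<.002).sum()
    print(a0,o.x[:2],np.degrees(o.x[2]),o.cost,n,len(p))
E
```

```text
yel 28 [-0.02860584 -0.02757614 -0.02632814]
red 113 [-0.02394134 -0.01977392 -0.01840887]
127.5 [0.5136 0.2408] 127.68857329137873 0.0009534527610005938 250 477
127.5 [0.5136 0.2408] 127.69008008082857 0.0009534527608346075 250 477
127.5 [0.5136 0.2408] 127.68986378237827 0.000953452760505193 250 477
120 [0.5136 0.2408] 127.6890649724945 0.0009534527603201799 250 477
120 [0.5136 0.2408] 127.68861988845948 0.0009534527609102497 250 477
120 [0.5136 0.2408] 127.68869109130789 0.0009534527607825224 250 477
135 [0.5362 0.2333] 16.859901861563802 0.0010992561778798145 202 477
135 [0.5136 0.2408] 127.69009583193875 0.0009534527608582468 250 477
135 [0.5136 0.2408] 127.69009235297916 0.0009534527608519562 250 477
-52.5 [0.5363 0.2333] 16.85978532590231 0.0010992561773095666 202 477
-52.5 [0.5363 0.2333] 16.860265788201147 0.001099256176371455 202 477
-52.5 [0.5363 0.2333] 16.8598734837156 0.0010992561765539974 202 477
```

```bash
for i in 1; do python3 -m inch '[{"linear":[0,1,0],"twist":-0.1,"gripper":1},{"linear":[0,1,0],"twist":-0.2,"gripper":1},{"linear":[0,1,0],"twist":-0.3,"gripper":1}]';  python3 -m inch '[{"linear":[0,1,0],"twist":-0.1,"gripper":1},{"linear":[0,1,0],"twist":-0.2,"gripper":1},{"linear":[0,1,0],"twist":-0.3,"gripper":1}]'; python3 -m inch '[{"linear":[0.1,1,0],"twist":-0.1,"gripper":1},{"linear":[0.1,1,0],"twist":-0.18,"gripper":1},{"linear":[0.1,1,0],"twist":-0.18,"gripper":1}]'; python3 -m inch '[{"linear":[0.1,1,0],"twist":0,"gripper":1},{"linear":[0.1,1,0],"twist":0,"gripper":1},{"linear":[0.1,1,0],"twist":0,"gripper":1}]'; python3 -m inch '[{"linear":[0.1,1,0],"twist":0,"gripper":1},{"linear":[0.1,1,0],"twist":0,"gripper":1},{"linear":[0.1,1,0],"twist":0,"gripper":1},{"linear":[0.1,1,0],"twist":0,"gripper":1}]'; done
python3 - <<'E'
from h import *
W=np.load('top0.npy')
c=np.array([.5136,.2408]);a=np.radians(127.7); rx=np.array([np.cos(a),np.sin(a)]); ry=np.array([-rx[1],rx[0]])
m=(abs(W[...,0]-.516)<.06)&(abs(W[...,1]-.235)<.07)&(W[...,2]>.02); p=W[m]
q=p[:,:2]-c; r=q@rx; v=q@ry; z=p[:,2]
k=r<-.03
for i in np.argsort(-z[k])[:8]: print(np.round([r[k][i],v[k][i],z[k][i],(r+z)[k][i]],4))
s=snap('wrist','w5.png'); snap('top','top5.png')
E
```

```text
time: 5.67
tool_pos: [0.492, -0.1931, 0.2264]
ee_rot: [3.139, -0.001, 2.729]
wrist_force: [0.2, -0.3, 0.1]
width: 0.0803
time: 5.92
tool_pos: [0.4918, -0.0929, 0.2264]
ee_rot: [3.14, -0.002, 2.415]
wrist_force: [0.3, -0.1, 1.1]
width: 0.0936
time: 6.17
tool_pos: [0.5021, 0.007, 0.2264]
ee_rot: [3.14, -0.002, 2.229]
wrist_force: [-0.4, 0.1, 0.3]
width: 0.0941
time: 6.42
tool_pos: [0.512, 0.1072, 0.2261]
ee_rot: [3.14, -0.002, 2.233]
wrist_force: [-0.9, 0.1, -0.5]
width: 0.0941
time: 6.75
tool_pos: [0.5219, 0.2067, 0.2255]
ee_rot: [-3.141, -0.002, 2.234]
wrist_force: [-0.4, -0.2, 0.6]
width: 0.0937
[-0.0364  0.0049  0.0523  0.0159]
[-0.0344 -0.0101  0.0522  0.0178]
[-0.0347  0.0069  0.0515  0.0168]
[-0.0357  0.0009  0.0509  0.0152]
[-0.0374 -0.0147  0.0509  0.0135]
[-0.0351  0.0105  0.0506  0.0155]
[-0.0355  0.0141  0.05    0.0145]
[-0.0315 -0.0161  0.0496  0.0181]
```

View pics/w5.png

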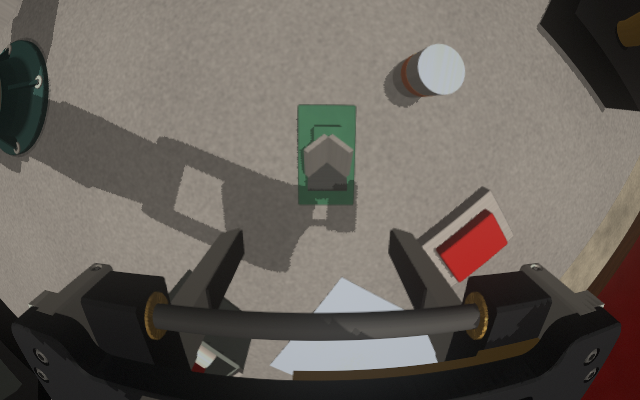

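```bash
cat >> h.py <<'E'
from scipy.spatial.transform import Rotation as Rot
from scipy.optimize import least_squares
def wristworld(s,o):
    d=s['depth'];K=s['mtx'];h,w=d.shape
    u,v=np.meshgrid(np.arange(w),np.arange(h)); x=(u-K[0,2])/K[0,0]; y=(v-K[1,2])/K[1,1]
    th=np.hypot(x,y); k=np.where(th>1e-6,np.tan(np.minimum(th,1.4))/np.maximum(th,1e-9),1)
    P=np.stack([x*k*d,y*k*d,d],-1); H=s['hand_eye']; P=P@H[:3,:3].T+H[:3,3]
    R=Rot.from_euler('xyz',o['ee_rot']).as_matrix(); W=P@R.T+o['tool_pos']; W[d==0]=np.nan
    return W
def fitV(W):
    m=(abs(W[...,0]-.514)<.06)&(abs(W[...,1]-.238)<.07)&(W[...,2]>.025); p=W[m]
    def res(t):
        a=t[2]; rx=np.array([np.cos(a),np.sin(a)]); ry=np.array([-rx[1],rx[0]])
        q=p[:,:2]-t[:2]; return (p[:,2]-(.035+q@rx+1.4142*abs(q@ry)))/2
    o=least_squares(res,[.5136,.2408,np.radians(127.7)],loss='cauchy',f_scale=.001)
    return o.x[:2],np.degrees(o.x[2]),(abs(res(o.x))<.0015).sum(),len(p),p
E
python3 - <<'E'
from h import *
np.set_printoptions(precision=4,suppress=True)
o=robot.get_obs(); s=snap('wrist'); W=wristworld(s,o)
print('bench',W[60,250],W[100,230],'rolltop',W[70,442])
x=fitV(W); print(x[:4])
m=(abs(W[...,0]-.54)<.05)&(abs(W[...,1]-.38)<.05)&(W[...,2]>.093)
print(cv2.minAreaRect(W[m][:,:2].astype(np.float32)),W[m].mean(0),cv2.minEnclosingCircle(W[m][:,:2].astype(np.float32)))
p=x[4]; a=np.radians(x[1]); rx=np.array([np.cos(a),np.sin(a)]); ry=np.array([-rx[1],rx[0]]); q=p[:,:2]-x[0]; r=q@rx;v=q@ry
# stop: residual map
k=abs(p[:,2]-(.035+r+1.4142*abs(v)))<.004
print('V r range',np.percentile(r[k],[1,50,99]),'z',np.percentile(p[k,2],[1,99]),'v',np.percentile(v[k],[1,99]))
k2=~k; 
for i in range(0,k2.sum(),max(1,k2.sum()//25)): print(np.round([r[k2][i],v[k2][i],p[k2][i,2],(r[k2][i]+p[k2][i,2])],4))
E
```

```text
bench [0.3671 0.2691 0.0012] [0.3769 0.2142 0.0018] rolltop [0.5389 0.3751 0.0994]
(array([-0.1471, -0.4575]), np.float64(180.8673408642952), np.int64(5408), 53630)
((0.5366485714912415, 0.3798567056655884), (0.050480641424655914, 0.04958983510732651), 54.451416015625) [0.5358 0.3784 0.1001] ((0.5365608930587769, 0.37992578744888306), 0.025654276832938194)
V r range [-0.7236 -0.6712 -0.6127] z [0.2696 0.3418] v [-0.7263 -0.6206]
[-0.6368 -0.7048  0.0415 -0.5953]
[-0.6793 -0.6692  0.0346 -0.6447]
[-0.7157 -0.6905  0.238  -0.4778]
[-0.7184 -0.6914  0.26   -0.4584]
[-0.704  -0.711   0.3113 -0.3927]
[-0.6987 -0.7073  0.3151 -0.3836]
[-0.699  -0.7011  0.3104 -0.3885]
[-0.7126 -0.6875  0.2869 -0.4257]
[-0.6847 -0.69    0.3144 -0.3703]
[-0.6971 -0.704   0.3254 -0.3716]
[-0.6135 -0.634   0.3245 -0.289 ]
[-0.7218 -0.723   0.3437 -0.3782]
[-0.6196 -0.6333  0.3257 -0.2939]
[-0.7088 -0.7097  0.3386 -0.3703]
[-0.7236 -0.7174  0.3441 -0.3795]
[-0.6261 -0.6287  0.3249 -0.3011]
[-0.7067 -0.7007  0.3373 -0.3695]
[-0.708  -0.7006  0.3391 -0.3689]
[-0.6784 -0.6738  0.329  -0.3494]
[-0.6801 -0.6789  0.3336 -0.3465]
[-0.648  -0.6564  0.3362 -0.3119]
[-0.7147 -0.701   0.3438 -0.3709]
[-0.6745 -0.6754  0.3369 -0.3376]
[-0.6489 -0.6573  0.3396 -0.3093]
[-0.63   -0.6403  0.3451 -0.2849]
[-0.7273 -0.6986  0.3445 -0.3828]
```

```bash
sed -i "s/&(W\[...,2\]>.025); p=W\[m\]/\&(W[...,2]>.025)\&(W[...,2]<.085); p=W[m]/" h.py
python3 - <<'E'
from h import *
np.set_printoptions(precision=4,suppress=True)
o=robot.get_obs(); s=snap('wrist'); W=wristworld(s,o)
x=fitV(W); print(x[:4])
p=x[4]; a=np.radians(x[1]); rx=np.array([np.cos(a),np.sin(a)]); ry=np.array([-rx[1],rx[0]]); q=p[:,:2]-x[0]; r=q@rx;v=q@ry
k=abs(p[:,2]-(.035+r+1.4142*abs(v)))<.004
print('V r range',np.percentile(r[k],[1,50,99]),'z',np.percentile(p[k,2],[1,99]),'v',np.percentile(v[k],[1,99]))
k2=~k; print(k2.sum())
for i in range(0,k2.sum(),max(1,k2.sum()//25)): print(np.round([r[k2][i],v[k2][i],p[k2][i,2],(r[k2][i]+p[k2][i,2])],4))
a=s['image'][90:220,280:380,::-1]; cv2.imwrite('pics/w5c.png',cv2.resize(a,None,fx=4.5,fy=4.5,interpolation=cv2.INTER_CUBIC))
E
```

```text
(array([0.5111, 0.2393]), np.float64(127.83554747562123), np.int64(1211), 2581)
V r range [-0.0241 -0.0004  0.0209] z [0.0277 0.071 ] v [-0.0221  0.0221]
1317
[0.0334 0.0147 0.0266 0.06  ]
[ 0.0331 -0.0144  0.0471  0.0802]
[ 0.031  -0.01    0.0487  0.0797]
[ 0.0287 -0.0057  0.0478  0.0765]
[ 0.0265 -0.0014  0.0479  0.0744]
[0.0248 0.0032 0.0552 0.08  ]
[0.0223 0.0072 0.0495 0.0718]
[ 0.0209 -0.0114  0.0593  0.0802]
[0.016  0.0168 0.0644 0.0804]
[0.0113 0.0229 0.0688 0.0801]
[ 0.0022 -0.0251  0.0612  0.0634]
[-0.0148 -0.0047  0.031   0.0162]
[-0.0154 -0.0228  0.0469  0.0315]
[-0.0207  0.0081  0.0374  0.0167]
[-0.0229  0.0103  0.0381  0.0152]
[-0.0242 -0.0125  0.0373  0.0132]
[-0.0259  0.0025  0.0401  0.0142]
[-0.0265 -0.0155  0.0431  0.0167]
[-0.0286  0.0138  0.044   0.0154]
[-0.0296 -0.0008  0.0447  0.0151]
[-0.0305 -0.0153  0.0455  0.015 ]
[-0.0325  0.0138  0.0469  0.0144]
[-0.0332 -0.0006  0.049   0.0159]
[-0.0345 -0.0152  0.0483  0.0138]
[-0.0369  0.0127  0.0476  0.0106]
[-0.0386 -0.0019  0.0456  0.007 ]
```

View pics/w5c.png

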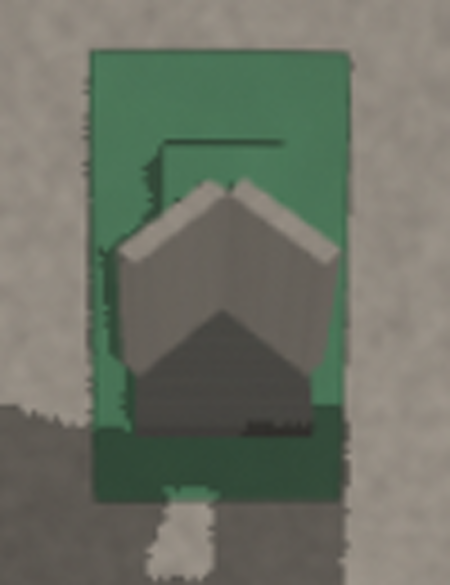

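```bash
python3 -m inch '[{"linear":[0.08,0.87,0],"twist":0,"gripper":1},{"linear":[0.08,0.87,0],"twist":0,"gripper":1},{"linear":[0.08,0.87,0],"twist":0,"gripper":1}]'; python3 -m inch '[{"linear":[0.075,0.86,0],"twist":0,"gripper":1},{"linear":[0.075,0.86,0],"twist":0,"gripper":1},{"linear":[0.075,0.86,0],"twist":0,"gripper":1},{"linear":[0.075,0.86,-0.2],"twist":0,"gripper":1},{"linear":[0.075,0.86,-0.55],"twist":0,"gripper":1},{"linear":[0.075,0.86,-0.8],"twist":0,"gripper":1},{"linear":[0.075,0.86,-0.8],"twist":0,"gripper":1}]'
python3 - <<'E'
from h import *
snap('wrist','w6.png')
E
```

```text
time: 7.2
tool_pos: [0.5304, 0.2933, 0.2259]
ee_rot: [3.14, -0.003, 2.231]
wrist_force: [-0.4, 0.2, 0.2]
width: 0.0941
time: 7.78
tool_pos: [0.5353, 0.3722, 0.1392]
ee_rot: [-3.128, -0.001, 2.227]
wrist_force: [-0.9, -1.1, -2.0]
width: 0.0935
```

View pics/w6.png

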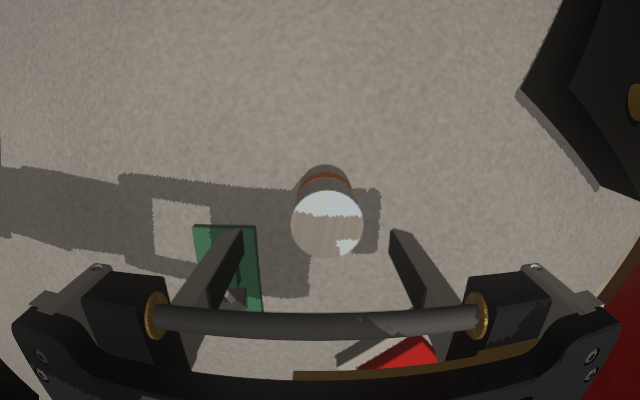

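```bash
python3 -m inch '[{"linear":[0,0,-0.3],"twist":0,"gripper":1},{"linear":[0,0,-0.55],"twist":0,"gripper":1},{"linear":[0,0,-0.73],"twist":0,"gripper":1},{"linear":[0,0,-0.73],"twist":0,"gripper":0.5},{"linear":[0,0,-0.73],"twist":0,"gripper":0.3},{"linear":[0,0,-0.73],"twist":0,"gripper":0.3},{"linear":[0,0,-0.73],"twist":0,"gripper":0.3},{"linear":[0,0,-0.73],"twist":0,"gripper":0.3},{"linear":[0,0,-0.73],"twist":0,"gripper":0.3},{"linear":[0,0,-0.73],"twist":0,"gripper":0.3}]'
```

```text
time: 8.67
tool_pos: [0.5388, 0.3768, 0.0749]
ee_rot: [3.138, 0.0, 2.229]
wrist_force: [3.4, 1.5, 2.1]
width: 0.0511
```

```bash
python3 -m inch '[{"linear":[0,0,0],"twist":0,"gripper":0.3},{"linear":[0,0,0.2],"twist":0,"gripper":0.3},{"linear":[0,0,0.5],"twist":0,"gripper":0.3},{"linear":[0,0,0.8],"twist":0,"gripper":0.3},{"linear":[0,0,1],"twist":0,"gripper":0.3},{"linear":[0,-0.2,1],"twist":0,"gripper":0.3},{"linear":[-0.03,-0.5,1],"twist":0,"gripper":0.3},{"linear":[-0.06,-0.78,1],"twist":0,"gripper":0.3},{"linear":[-0.06,-0.78,1],"twist":0,"gripper":0.3}]'; python3 -m inch '[{"linear":[-0.03,-0.25,0],"twist":0,"gripper":0.3},{"linear":[-0.06,-0.5,0],"twist":0,"gripper":0.3},{"linear":[-0.06,-0.7,0],"twist":0,"gripper":0.3},{"linear":[-0.06,-0.78,-0.1],"twist":0,"gripper":0.3},{"linear":[-0.06,-0.78,-0.2],"twist":0,"gripper":0.3},{"linear":[-0.06,-0.78,-0.2],"twist":0,"gripper":0.3}]'
python3 - <<'E'
from h import *
s=snap('side','side7.png'); a=s['image'][60:200,220:380,::-1]; cv2.imwrite('pics/side7c.png',cv2.resize(a,None,fx=4.5,fy=4.5,interpolation=cv2.INTER_CUBIC))
snap('wrist','w7.png')
E
```

```text
time: 9.42
tool_pos: [0.5305, 0.2929, 0.1716]
ee_rot: [-3.134, 0.002, 2.225]
wrist_force: [-0.2, 0.5, -5.3]
width: 0.0496
time: 9.92
tool_pos: [0.5237, 0.2199, 0.1491]
ee_rot: [-3.135, -0.004, 2.228]
wrist_force: [-0.4, 0.6, -5.7]
width: 0.0496
```

View pics/side7c.png

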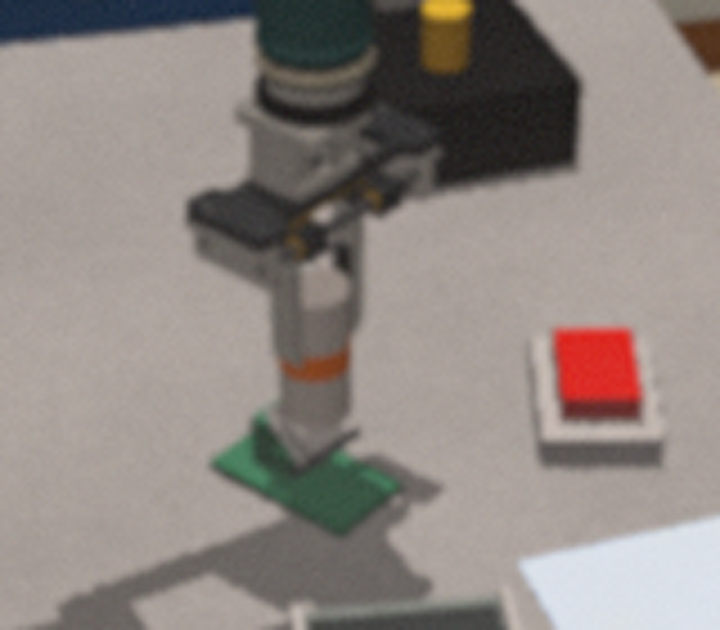

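View pics/w7.png

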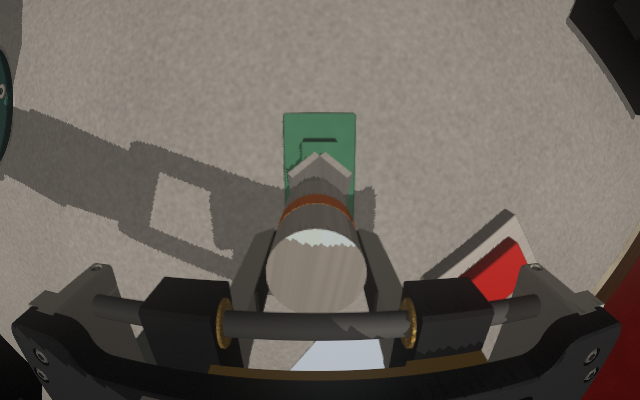

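```bash
python3 -m inch '[{"linear":[0,0,-0.08],"twist":0,"gripper":0.3},{"linear":[0,0,-0.13],"twist":0,"gripper":0.3},{"linear":[0,0,-0.16],"twist":0,"gripper":0.3},{"linear":[0,0,-0.16],"twist":0,"gripper":0.3}]'
```

```text
time: 10.35
tool_pos: [0.5252, 0.2204, 0.1361]
ee_rot: [-3.139, -0.001, 2.23]
wrist_force: [0.6, 0.3, -5.0]
width: 0.0496
```

```bash
python3 -m inch '[{"linear":[0,0,-0.03],"twist":0,"gripper":0.3},{"linear":[0,0,-0.05],"twist":0,"gripper":0.3},{"linear":[0,0,-0.05],"twist":0,"gripper":0.3}]'
```

```text
time: 10.6
tool_pos: [0.5262, 0.2202, 0.1324]
ee_rot: [3.141, 0.0, 2.229]
wrist_force: [-0.0, -0.6, -5.1]
width: 0.0499
```

```bash
python3 -m inch '[{"linear":[0,0,-0.03],"twist":0,"gripper":0.3},{"linear":[0,0,-0.04],"twist":0,"gripper":0.3},{"linear":[0,0,-0.04],"twist":0,"gripper":0.3}]'
```

```text
time: 10.85
tool_pos: [0.527, 0.22, 0.1299]
ee_rot: [3.139, 0.002, 2.229]
wrist_force: [1.9, -0.9, -0.4]
width: 0.0495
```

```bash
python3 -m inch '[{"linear":[-0.037,0.047,0],"twist":0,"gripper":0.3},{"linear":[-0.073,0.095,0],"twist":0,"gripper":0.3},{"linear":[-0.11,0.142,-0.01],"twist":0,"gripper":0.3},{"linear":[-0.11,0.142,-0.01],"twist":0,"gripper":0.3}]'
python3 - <<'E'
from h import *
s=snap('side'); a=s['image'][60:200,220:380,::-1]; cv2.imwrite('pics/side8c.png',cv2.resize(a,None,fx=4.5,fy=4.5,interpolation=cv2.INTER_CUBIC))
E
```

```text
time: 11.18
tool_pos: [0.5175, 0.2327, 0.1307]
ee_rot: [3.137, 0.008, 2.228]
wrist_force: [2.1, -5.3, 4.5]
width: 0.0496
```

View pics/side8c.png

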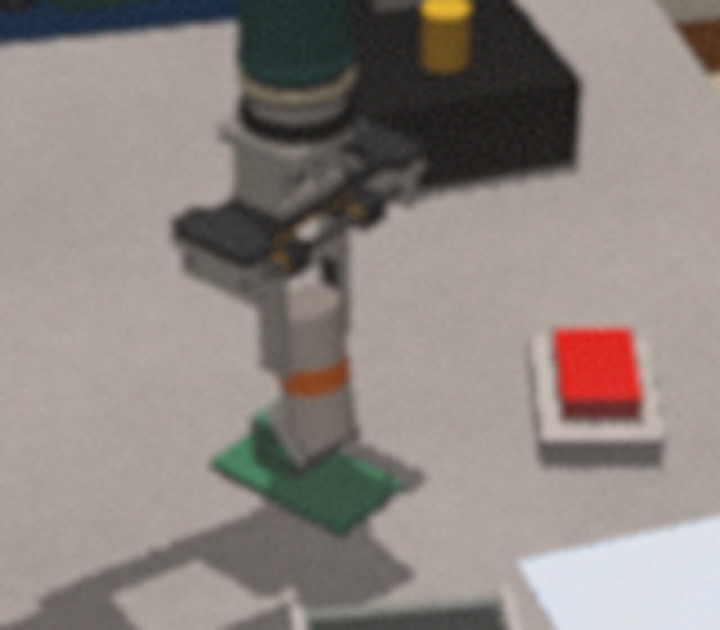

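```bash
python3 -m inch '[{"linear":[-0.05,0.067,-0.02],"twist":0,"gripper":0.3},{"linear":[-0.104,0.134,-0.05],"twist":0,"gripper":0.3},{"linear":[-0.15,0.194,-0.1],"twist":0,"gripper":0.3},{"linear":[-0.196,0.25,-0.15],"twist":0,"gripper":0.3},{"linear":[-0.196,0.25,-0.15],"twist":0,"gripper":0.3},{"linear":[-0.196,0.25,-0.15],"twist":0,"gripper":0.3}]'
python3 - <<'E'
from h import *
s=snap('side'); a=s['image'][60:200,220:380,::-1]; cv2.imwrite('pics/side9c.png',cv2.resize(a,None,fx=4.5,fy=4.5,interpolation=cv2.INTER_CUBIC))
snap('wrist','w9.png')
E
```

```text
time: 11.73
tool_pos: [0.496, 0.2601, 0.1133]
ee_rot: [3.138, 0.0, 2.23]
wrist_force: [2.3, 1.5, 0.5]
width: 0.0492
```

View pics/side9c.png

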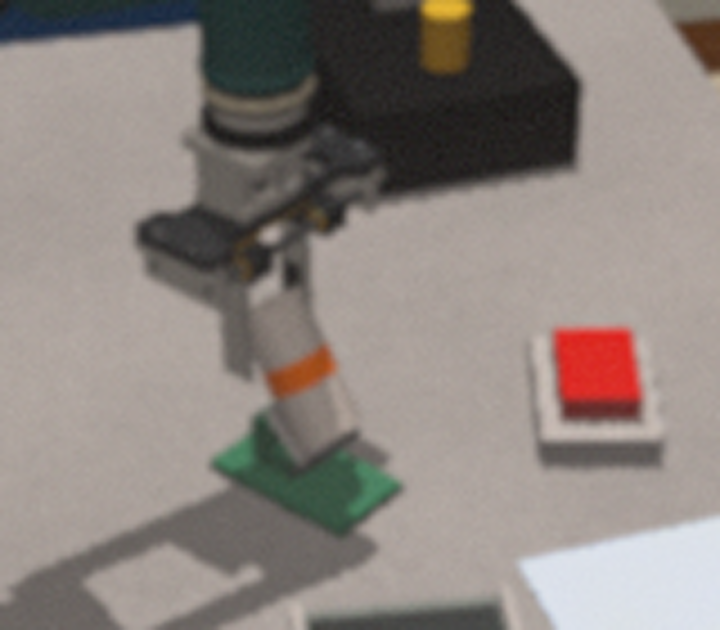

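View pics/w9.png

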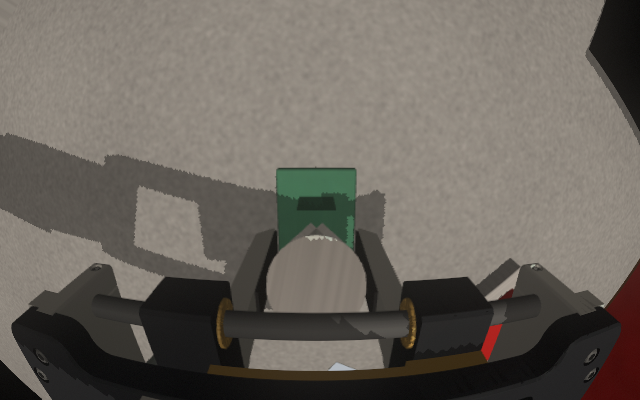

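```bash
python3 -m inch '[{"linear":[0.02,-0.026,-0.035],"twist":0,"gripper":0.3},{"linear":[0.04,-0.052,-0.07],"twist":0,"gripper":0.3},{"linear":[0.06,-0.078,-0.1],"twist":0,"gripper":0.3},{"linear":[0.06,-0.078,-0.1],"twist":0,"gripper":0.3}]'
python3 - <<'E'
from h import *
s=snap('side'); a=s['image'][60:200,220:380,::-1]; cv2.imwrite('pics/side10c.png',cv2.resize(a,None,fx=4.5,fy=4.5,interpolation=cv2.INTER_CUBIC))
E
```

```text
time: 12.17
tool_pos: [0.5003, 0.2552, 0.1063]
ee_rot: [3.137, -0.008, 2.23]
wrist_force: [-8.4, 8.8, 16.4]
width: 0.0492
```

View pics/side10c.png

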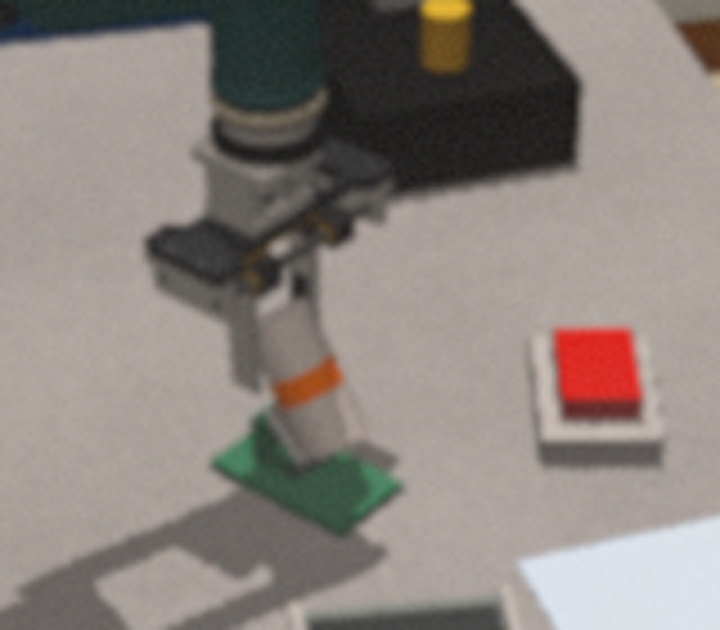

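```bash
cat >> h.py <<'E'
def fitcyl(p,c0,a0,R=.025,L=.1,fs=.001):
    # p points; c0 centre, a0 axis guess; robust lateral-surface fit, returns centre(projected mid of extents), axis
    a0=np.array(a0,float)/np.linalg.norm(a0); c0=np.array(c0,float)
    b1=np.cross(a0,[0.3,.5,.81]); b1/=np.linalg.norm(b1); b2=np.cross(a0,b1)
    def un(t):
        a=a0+t[2]*b1+t[3]*b2; return c0+t[0]*b1+t[1]*b2, a/np.linalg.norm(a)
    def res(t):
        c,a=un(t); q=p-c; s=q@a; d=np.linalg.norm(q-s[:,None]*a,axis=1)-R; return d
    o=least_squares(res,np.zeros(4),loss='cauchy',f_scale=fs); c,a=un(o.x)
    d=res(o.x); k=abs(d)<.003; s=(p-c)@a
    return c,a,k.sum(),len(p),np.percentile(s[k],[1,99])
E
python3 - <<'E'
from h import *
np.set_printoptions(precision=4,suppress=True)
rx=np.array([-.611,.791]); c0=[.512,.24,.085]
for n in ('side','top'):
    s=snap(n); W=world(s); p=W[~np.isnan(W).any(2)]
    for a0 in ([-.43,.56,.7],):
        c=np.array(c0); a=np.array(a0)
        for it in range(4):
            q=p-c; t=q@a; d=np.linalg.norm(q-t[:,None]*a,axis=1)
            m=(abs(t)<.055)&(d<.034)&(d>.015)&(p[:,2]>.03)
            if m.sum()<20: print('few',m.sum());break
            c1,a,k,N,e=fitcyl(p[m],c,a,fs=.0007); c=c1
        print(n,c,a,k,N,e,'tilt',np.degrees(np.arccos(a[2])),'az',np.degrees(np.arctan2(a[1],a[0])))
E
```

```text
side [0.5163 0.2334 0.0926] [-0.3318  0.4149  0.8472] 381 584 [-0.0525  0.0499] tilt 32.08956213861562 az 128.65060708090456
top [0.5179 0.235  0.0926] [-0.3344  0.4205  0.8435] 483 508 [-0.0517  0.0472] tilt 32.49348129804416 az 128.49484348199374
```

```bash
python3 -m inch '[{"linear":[-0.03,0.037,-0.015],"twist":0,"gripper":0.3},{"linear":[-0.06,0.074,-0.05],"twist":0,"gripper":0.3},{"linear":[-0.086,0.111,-0.085],"twist":0,"gripper":0.3},{"linear":[-0.086,0.111,-0.085],"twist":0,"gripper":0.3}]'
cat > roll.py <<'E'
from h import *
import sys
np.set_printoptions(precision=4,suppress=True)
def measure(c0,a0,n='side',zmin=.03):
    s=snap(n); W=world(s); p=W[~np.isnan(W).any(2)]
    c=np.array(c0,float); a=np.array(a0,float); a/=np.linalg.norm(a)
    for it in range(4):
        q=p-c; t=q@a; d=np.linalg.norm(q-t[:,None]*a,axis=1)
        m=(abs(t)<.055)&(d<.034)&(d>.015)&(p[:,2]>zmin)
        if m.sum()<20: print('few',m.sum());return
        c,a,k,N,e=fitcyl(p[m],c,a,fs=.0007)
        c=c+a*e.mean()*.5
    print(n,c,a,k,N,e,'tilt',np.degrees(np.arccos(a[2])),'az',np.degrees(np.arctan2(a[1],a[0])))
if __name__=='__main__':
    measure([.512,.24,.085],[-.38,.49,.78],'side');measure([.512,.24,.085],[-.38,.49,.78],'top')
E
python3 roll.py
```

```text
time: 12.65
tool_pos: [0.4921, 0.2651, 0.0953]
ee_rot: [3.139, -0.004, 2.23]
wrist_force: [-1.9, 6.6, 7.9]
width: 0.0492
side [0.5127 0.2378 0.0858] [-0.3991  0.5385  0.7421] 401 578 [-0.0518  0.0516] tilt 42.091368868750706 az 126.54390919578685
top [0.5151 0.2387 0.0842] [-0.421   0.5368  0.7312] 550 578 [-0.0465  0.0458] tilt 43.01638200915634 az 128.1039752810615
```

```bash
python3 -m inch '[{"linear":[0,0,0],"twist":0,"gripper":0.7},{"linear":[0,0,0],"twist":0,"gripper":0.7},{"linear":[0,0,0],"twist":0,"gripper":0.7},{"linear":[0,0,0],"twist":0,"gripper":0.7},{"linear":[0,0,0],"twist":0,"gripper":0.7},{"linear":[0,0,0],"twist":0,"gripper":0.7},{"linear":[0,0,0],"twist":0,"gripper":0.7},{"linear":[0,0,0],"twist":0,"gripper":0.7}]'
python3 roll.py; python3 - <<'E'
from h import *
s=snap('side'); a=s['image'][60:200,220:380,::-1]; cv2.imwrite('pics/side11c.png',cv2.resize(a,None,fx=4.5,fy=4.5,interpolation=cv2.INTER_CUBIC))
E
```

```text
time: 13.42
tool_pos: [0.4926, 0.2624, 0.0938]
ee_rot: [-3.141, -0.0, 2.229]
wrist_force: [-0.3, -0.6, 0.2]
width: 0.0656
side [0.5125 0.2382 0.0841] [-0.4129  0.5752  0.7062] 393 571 [-0.0499  0.0491] tilt 45.07729672150299 az 125.67425938077753
top [0.5156 0.2383 0.0817] [-0.4324  0.5559  0.71  ] 547 572 [-0.0447  0.0434] tilt 44.76897042160025 az 127.8782931076416
```

View pics/side11c.png

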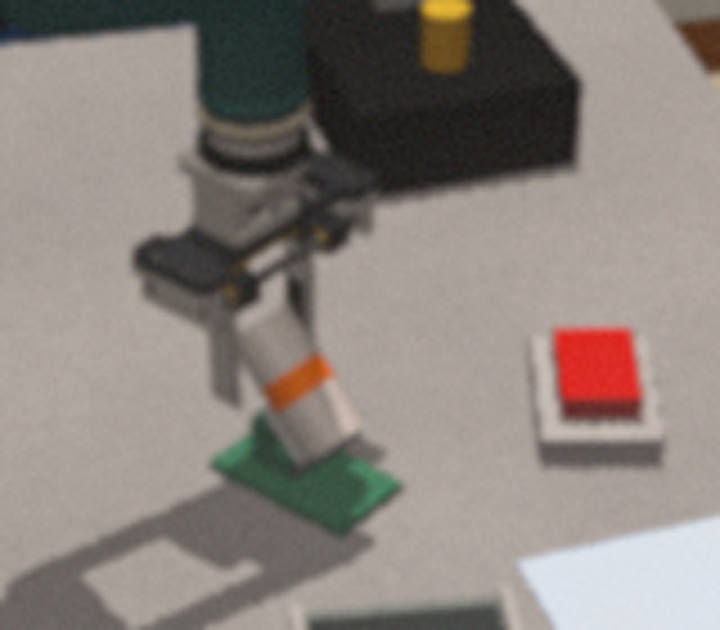

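```bash
python3 -m inch '[{"linear":[0,0,0.12],"twist":0,"gripper":0.7},{"linear":[0.08,-0.087,0.12],"twist":0,"gripper":0.7},{"linear":[0.158,-0.173,0.12],"twist":0,"gripper":0.7},{"linear":[0.158,-0.173,0.12],"twist":0,"gripper":0.7},{"linear":[0.158,-0.173,0.12],"twist":0,"gripper":0.3},{"linear":[0.158,-0.173,0.12],"twist":0,"gripper":0.3},{"linear":[0.158,-0.173,0.12],"twist":0,"gripper":0.3},{"linear":[0.158,-0.173,0.12],"twist":0,"gripper":0.3},{"linear":[0.158,-0.173,0.12],"twist":0,"gripper":0.3}]'
python3 roll.py
```

```text
time: 14.32
tool_pos: [0.5081, 0.245, 0.1057]
ee_rot: [-3.14, 0.0, 2.229]
wrist_force: [0.3, -1.9, -0.6]
width: 0.0493
side [0.5122 0.2384 0.0843] [-0.419   0.5721  0.7051] 334 496 [-0.0513  0.0498] tilt 45.16576507345424 az 126.21770462683742
top [0.5212 0.231  0.0727] [-0.4373  0.5588  0.7046] 334 351 [-0.032   0.0273] tilt 45.20317869151248 az 128.0443030686365
```

```bash
python3 -m inch '[{"linear":[0,0,0.1],"twist":0,"gripper":0.3},{"linear":[0,0,0.3],"twist":0,"gripper":0.3},{"linear":[0,0,0.5],"twist":0,"gripper":0.3},{"linear":[0,0,0.7],"twist":0,"gripper":0.3},{"linear":[0,-0.2,0.7],"twist":0,"gripper":0.3},{"linear":[0,-0.5,0.7],"twist":0,"gripper":0.3},{"linear":[0,-0.75,0.7],"twist":0,"gripper":0.3},{"linear":[0,-0.9,0.7],"twist":0,"gripper":0.3},{"linear":[0,-0.9,0.7],"twist":0,"gripper":0.3}]'
python3 -m inch '[{"linear":[0,-0.3,0],"twist":0,"gripper":0.3},{"linear":[0,-0.6,0],"twist":0,"gripper":0.3},{"linear":[0,-0.7,-0.2],"twist":0,"gripper":0.3},{"linear":[0,-0.7,-0.5],"twist":0,"gripper":0.3},{"linear":[0,-0.7,-0.75],"twist":0,"gripper":0.3},{"linear":[0,-0.7,-0.75],"twist":0,"gripper":0.3}]'
python3 - <<'E'
from h import *
s=snap('side'); a=s['image'][100:240,220:380,::-1]; cv2.imwrite('pics/side12c.png',cv2.resize(a,None,fx=4.5,fy=4.5,interpolation=cv2.INTER_CUBIC))
from roll import measure
t=robot.get_obs()['tool_pos']; print(t)
measure(t+[.005,-.007,-.02],[-.43,.56,.7],'side');measure(t+[.005,-.007,-.02],[-.43,.56,.7],'top')
E
```

```text
time: 15.17
tool_pos: [0.508, 0.1527, 0.1757]
ee_rot: [-3.14, 0.0, 2.226]
wrist_force: [-0.2, 0.2, -4.4]
width: 0.0494
time: 15.67
tool_pos: [0.5038, 0.0857, 0.0946]
ee_rot: [-3.131, -0.008, 2.229]
wrist_force: [-2.5, 0.1, -5.1]
width: 0.0498
[0.5054 0.0859 0.0975]
side [0.5095 0.0794 0.0767] [-0.4258  0.5575  0.7127] 390 500 [-0.0473  0.0473] tilt 44.547212430411946 az 127.37416693982082
top [0.5284 0.0628 0.0556] [-0.3937  0.5141  0.762 ] 73 73 [-0.0177  0.0091] tilt 40.359490952362876 az 127.44540860719356
```

View pics/side12c.png

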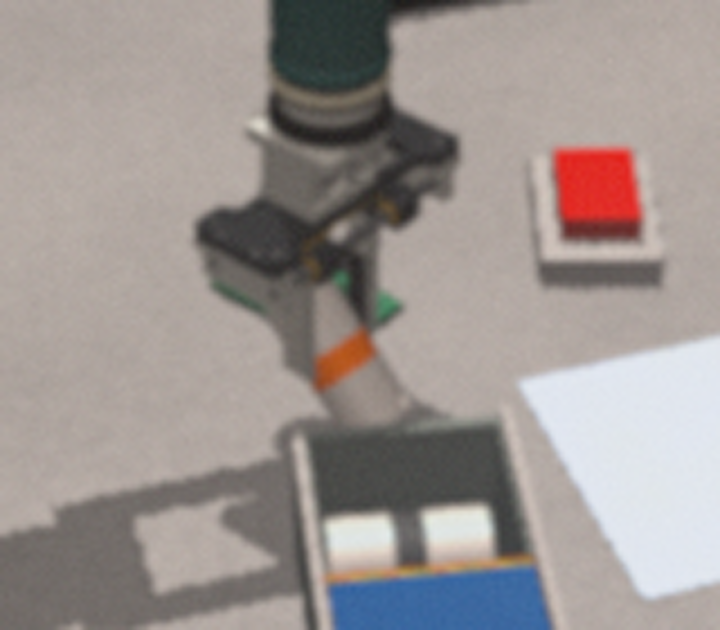

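```bash
python3 -m inch '[{"linear":[0,0,-0.1],"twist":0,"gripper":0.3},{"linear":[0,0,-0.2],"twist":0,"gripper":0.3},{"linear":[0,0,-0.25],"twist":0,"gripper":0.3},{"linear":[0,0,-0.25],"twist":0,"gripper":0.3}]'
```

```text
time: 16.15
tool_pos: [0.5073, 0.0854, 0.0744]
ee_rot: [-3.139, -0.002, 2.229]
wrist_force: [-0.6, 0.3, -4.5]
width: 0.0498
```

```bash
python3 -m inch '[{"linear":[-0.03,0.04,-0.03],"twist":0,"gripper":0.3},{"linear":[-0.065,0.085,-0.06],"twist":0,"gripper":0.3},{"linear":[-0.098,0.127,-0.1],"twist":0,"gripper":0.3},{"linear":[-0.135,0.175,-0.16],"twist":0,"gripper":0.3},{"linear":[-0.171,0.221,-0.22],"twist":0,"gripper":0.3},{"linear":[-0.171,0.221,-0.22],"twist":0,"gripper":0.3}]'
python3 - <<'E'
from h import *
s=snap('side'); a=s['image'][100:240,220:380,::-1]; cv2.imwrite('pics/side13c.png',cv2.resize(a,None,fx=4.5,fy=4.5,interpolation=cv2.INTER_CUBIC))
from roll import measure
t=robot.get_obs()['tool_pos']; print(t)
measure(t+[.005,-.007,-.015],[-.57,.74,.36],'side',.01)
E
```

```text
time: 16.65
tool_pos: [0.4904, 0.1097, 0.0542]
ee_rot: [3.14, -0.003, 2.23]
wrist_force: [-2.6, 3.6, 4.5]
width: 0.0496
[0.4907 0.1094 0.0545]
side [0.4966 0.1013 0.0397] [-0.5774  0.7391  0.3469] 298 418 [-0.0495  0.0491] tilt 69.70000005482653 az 127.996659777652
```

View pics/side13c.png

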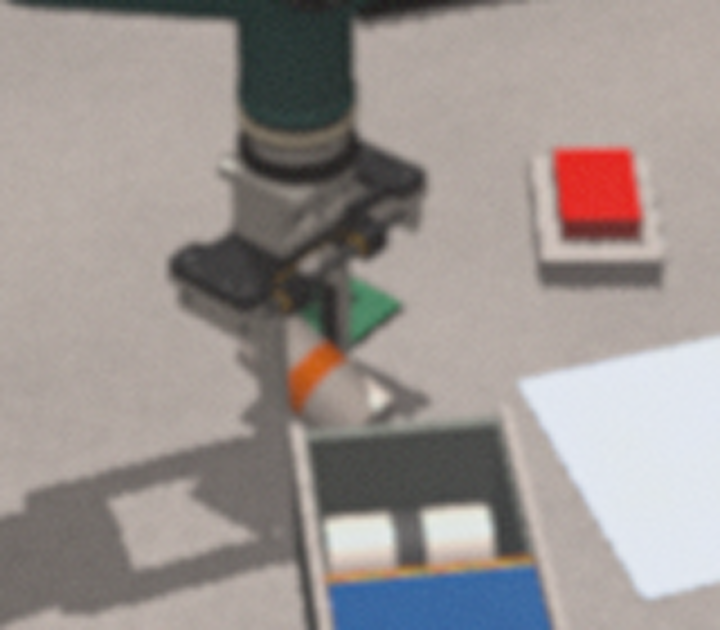

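```bash
python3 -m inch '[{"linear":[-0.02,0.026,-0.05],"twist":0,"gripper":0.3},{"linear":[-0.04,0.052,-0.1],"twist":0,"gripper":0.3},{"linear":[-0.055,0.07,-0.15],"twist":0,"gripper":0.3},{"linear":[-0.06,0.08,-0.19],"twist":0,"gripper":0.3},{"linear":[-0.06,0.08,-0.2],"twist":0,"gripper":0.3},{"linear":[-0.06,0.08,-0.2],"twist":0,"gripper":0.3}]'
python3 - <<'E'
from h import *
from roll import measure
t=robot.get_obs()['tool_pos']; print(t)
measure(t+[.005,-.007,-.012],[-.611,.791,.05],'side',.01)
E
```

```text
time: 17.25
tool_pos: [0.4858, 0.1155, 0.0363]
ee_rot: [3.141, 0.001, 2.23]
wrist_force: [-5.5, 2.1, 15.5]
width: 0.0492
[0.4858 0.1155 0.0363]
side [0.4917 0.1072 0.0251] [-0.6025  0.798   0.0161] 278 375 [-0.0493  0.0489] tilt 89.07529851013737 az 127.05383145260987
```

```bash
python3 -m inch '[{"linear":[0,0,0.2],"twist":0,"gripper":0.3},{"linear":[0,0,0.5],"twist":0,"gripper":0.3},{"linear":[0,0,0.8],"twist":0,"gripper":0.3},{"linear":[0,0,1],"twist":0,"gripper":0.3},{"linear":[0,0,1],"twist":0.1,"gripper":0.3},{"linear":[0,0,1],"twist":0.2,"gripper":0.3},{"linear":[0,0,1],"twist":0.3,"gripper":0.3},{"linear":[0,0,1],"twist":0.4,"gripper":0.3},{"linear":[0,0,1],"twist":0.4,"gripper":0.3}]'
python3 -m inch '[{"linear":[0,0,0.2],"twist":0.1,"gripper":0.3},{"linear":[0,0,0.4],"twist":0.2,"gripper":0.3},{"linear":[0,0,0.6],"twist":0.3,"gripper":0.3},{"linear":[0,0,0.6],"twist":0.38,"gripper":0.3},{"linear":[0,0,0.6],"twist":0.38,"gripper":0.3},{"linear":[0,0,0.6],"twist":0.38,"gripper":0.3}]'
python3 - <<'E'
from h import *
from roll import measure
t=robot.get_obs()['tool_pos']; print(t)
measure(t+[.01,0,-.012],[-.995,.096,.0],'side',.1)
measure(t+[.01,0,-.012],[-.995,.096,.0],'top',.1)
W=np.load('top0.npy')
yd=np.array([np.cos(np.radians(84.5)),np.sin(np.radians(84.5))]); xd=np.array([yd[1],-yd[0]])
c=np.array([.5149,-.128])
for n in('top','side'):
    s=snap(n,n+'14.png'); W=world(s); p=W[~np.isnan(W).any(2)]
    for sg in (1,-1):
        b=c+(.037+sg*.028)*yd; q=p[:,:2]-b; u=q@xd; v=q@yd
        m=(abs(u)<.06)&(abs(v)<.024)&(p[:,2]<.065)&(p[:,2]>.03); 
        if m.sum()<30: print(n,sg,m.sum()); continue
        cc,a,k,N,e=fitcyl(p[m],[b[0],b[1],.033],[xd[0],xd[1],0],fs=.0007)
        cc=cc+a*e.mean(); q=cc[:2]-c; print(n,sg,cc,'mag',q@xd,q@yd,'yaw',np.degrees(np.arctan2(a[1],a[0])),k,N,e)
E
```

```text
time: 18.05
tool_pos: [0.4843, 0.1144, 0.1314]
ee_rot: [-3.138, -0.003, 2.649]
wrist_force: [-0.1, -0.3, -4.5]
width: 0.0492
time: 18.55
tool_pos: [0.4848, 0.1149, 0.1923]
ee_rot: [-3.14, -0.003, 3.041]
wrist_force: [0.1, -0.1, -4.7]
width: 0.0497
[0.4848 0.1149 0.1923]
side [0.4939 0.1132 0.1808] [-0.9943  0.106   0.0117] 441 518 [-0.049   0.0492] tilt 89.3271883667384 az 173.91753791871992
top [0.4956 0.1154 0.1796] [-0.9946  0.1035 -0.0064] 43 44 [-0.0493  0.0491] tilt 90.36866908013451 az 174.05999538137743
top 1 [ 0.5265 -0.0615  0.0329] mag 0.005178466579024316 0.06727415832033082 yaw -5.5182253534245 608 681 [-0.0481  0.0585]
top -1 [ 0.5209 -0.1173  0.0327] mag 0.0049880760139347415 0.011211962757967646 yaw -5.165385743029563 599 669 [-0.0484  0.0584]
side 1 [ 0.5244 -0.0638  0.0329] mag 0.003261035325103822 0.064820929404565 yaw -5.559423529154772 383 500 [-0.0507  0.0572]
side -1 3
```

```bash
python3 -m inch '[{"linear":[0.06,-0.25,0],"twist":0,"gripper":0.3},{"linear":[0.12,-0.5,0],"twist":0,"gripper":0.3},{"linear":[0.12,-0.8,0],"twist":0,"gripper":0.3},{"linear":[0.12,-1,0],"twist":0,"gripper":0.3},{"linear":[0.12,-1,0],"twist":0,"gripper":0.3}]'
python3 -m inch '[{"linear":[0.06,-0.25,0],"twist":0,"gripper":0.3},{"linear":[0.118,-0.5,0],"twist":0,"gripper":0.3},{"linear":[0.118,-0.8,0],"twist":0,"gripper":0.3},{"linear":[0.118,-1.0,0],"twist":0,"gripper":0.3},{"linear":[0.118,-1.0,0],"twist":0,"gripper":0.3},{"linear":[0.118,-1.0,0],"twist":0,"gripper":0.3}]'
python3 - <<'E'
from h import *
from roll import measure
o=robot.get_obs();t=o['tool_pos']; print(t)
measure(t+[.01,0,-.012],[-.995,.096,.0],'side',.12)
s=snap('wrist','w15.png')
W=wristworld(s,o)
E
```

```text
time: 19.17
tool_pos: [0.4971, 0.0117, 0.1932]
ee_rot: [-3.139, -0.001, 3.04]
wrist_force: [-0.6, -0.5, -4.0]
width: 0.0492
time: 19.67
tool_pos: [0.509, -0.0848, 0.1933]
ee_rot: [3.14, -0.001, 3.043]
wrist_force: [-0.5, 0.8, -4.7]
width: 0.0491
[ 0.509  -0.0848  0.1933]
side [ 0.5173 -0.0863  0.1818] [-0.9956  0.092   0.0173] 473 553 [-0.0491  0.0495] tilt 89.00610607674648 az 174.72114997449145
```

View pics/w15.png

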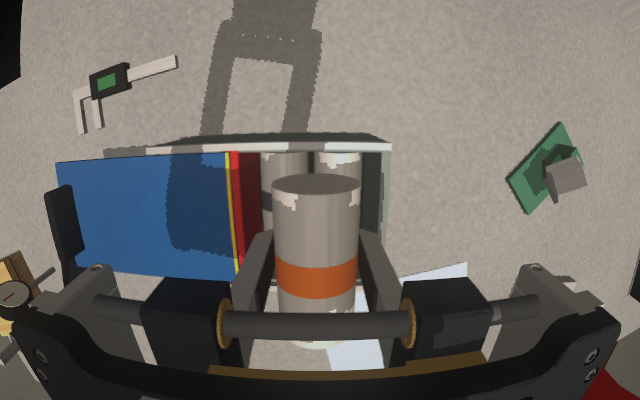

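```bash
python3 -m inch '[{"linear":[0,-0.01,-0.2],"twist":0,"gripper":0.3},{"linear":[0,-0.01,-0.45],"twist":0,"gripper":0.3},{"linear":[0,-0.01,-0.65],"twist":0,"gripper":0.3},{"linear":[0,-0.01,-0.8],"twist":0,"gripper":0.3},{"linear":[0,-0.01,-0.9],"twist":0,"gripper":0.3},{"linear":[0,-0.01,-0.9],"twist":0,"gripper":0.3},{"linear":[0,-0.01,-0.9],"twist":0,"gripper":0.3}]'
python3 - <<'E'
from h import *
snap('wrist','w16.png')
E
```

```text
time: 20.35
tool_pos: [0.5091, -0.0848, 0.104]
ee_rot: [3.141, -0.001, 3.047]
wrist_force: [-0.0, -0.1, -3.7]
width: 0.0495
```

View pics/w16.png

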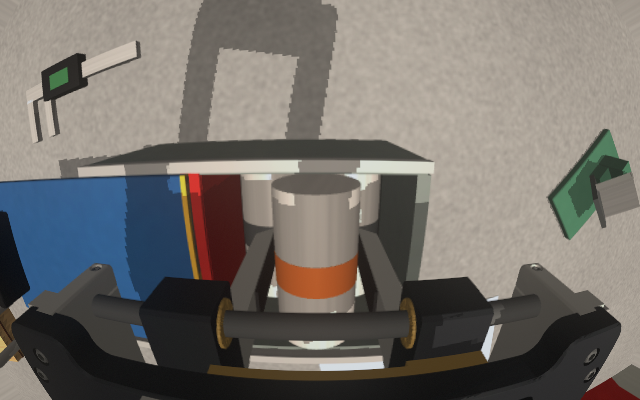

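```bash
python3 -m inch '[{"linear":[0,-0.035,0],"twist":0,"gripper":0.3},{"linear":[0,-0.035,-0.06],"twist":0,"gripper":0.3},{"linear":[0,-0.035,-0.11],"twist":0,"gripper":0.3},{"linear":[0,-0.035,-0.14],"twist":0,"gripper":0.3},{"linear":[0,-0.035,-0.15],"twist":0,"gripper":0.3},{"linear":[0,-0.035,-0.15],"twist":0,"gripper":0.3}]'
```

```text
time: 20.9
tool_pos: [0.5087, -0.089, 0.0883]
ee_rot: [3.141, -0.001, 3.046]
wrist_force: [0.3, 0.0, -4.9]
width: 0.0497
```

```bash
python3 -m inch '[{"linear":[0,0,-0.01],"twist":0,"gripper":0.3},{"linear":[0,0,-0.015],"twist":0,"gripper":0.3},{"linear":[0,0,-0.02],"twist":0,"gripper":0.3},{"linear":[0,0,-0.02],"twist":0,"gripper":0.3}]'
```

```text
time: 21.23
tool_pos: [0.5092, -0.0891, 0.087]
ee_rot: [3.141, 0.0, 3.046]
wrist_force: [0.7, 1.2, -4.3]
width: 0.0491
```

```bash
python3 -m inch '[{"linear":[0,0,-0.005],"twist":0,"gripper":0.3},{"linear":[0,0,-0.01],"twist":0,"gripper":0.3},{"linear":[0,0,-0.01],"twist":0,"gripper":0.3}]'
```

```text
time: 21.48
tool_pos: [0.5092, -0.0892, 0.0862]
ee_rot: [-3.141, 0.0, 3.046]
wrist_force: [-0.4, 0.1, -4.0]
width: 0.0496
```

```bash
python3 -m inch '[{"linear":[0,0,-0.006],"twist":0,"gripper":0.3},{"linear":[0,0,-0.012],"twist":0,"gripper":0.3},{"linear":[0,0,-0.012],"twist":0,"gripper":0.3}]'
```

```text
time: 21.73
tool_pos: [0.5094, -0.0892, 0.0859]
ee_rot: [-3.141, 0.001, 3.046]
wrist_force: [-2.7, 1.0, 1.5]
width: 0.0492
```

```bash
python3 -m inch '[{"linear":[0,0,-0.006],"twist":0,"gripper":0.3},{"linear":[0,0,-0.012],"twist":0,"gripper":0.3},{"linear":[0,0,-0.012],"twist":0,"gripper":0.3}]'; python3 -m inch '[{"linear":[0,0,0],"twist":0,"gripper":0.3},{"linear":[0,0,0],"twist":0,"gripper":0.3}]'
python3 - <<'E'
from h import *
from roll import measure
o=robot.get_obs();t=o['tool_pos']; print(t)
measure(t+[.01,0,-.012],[-.995,.096,.0],'side',.06)
E
```

```text
time: 21.98
tool_pos: [0.5094, -0.0893, 0.0858]
ee_rot: [-3.141, 0.001, 3.046]
wrist_force: [-5.1, 0.2, 7.6]
width: 0.0493
time: 22.15
tool_pos: [0.5094, -0.0892, 0.0858]
ee_rot: [-3.141, 0.001, 3.046]
wrist_force: [-5.2, 0.8, 8.3]
width: 0.0497
[ 0.5094 -0.0892  0.0858]
side [ 0.5178 -0.0906  0.0746] [-0.9957  0.0928  0.0002] 294 363 [-0.0492  0.0495] tilt 89.98808378032707 az 174.67398453071115
```

```bash
python3 -m inch '[{"linear":[0,0,0.01],"twist":0,"gripper":0.65},{"linear":[0,0,0.01],"twist":0,"gripper":0.65},{"linear":[0,0,0.01],"twist":0,"gripper":0.65},{"linear":[0,0,0.01],"twist":0,"gripper":0.65},{"linear":[0,0,0.01],"twist":0,"gripper":0.65}]'
python3 - <<'E'
from h import *
from roll import measure
o=robot.get_obs();t=o['tool_pos']; print(t)
measure([.518,-.09,.075],[-.995,.096,.0],'side',.06)
snap('wrist','w17.png')
E
```

```text
time: 22.62
tool_pos: [0.5093, -0.0891, 0.0844]
ee_rot: [3.141, 0.0, 3.046]
wrist_force: [-0.3, -0.3, 0.3]
width: 0.0612
[ 0.5093 -0.0891  0.0844]
side [ 0.5176 -0.0906  0.0742] [-0.9966  0.0816  0.0102] 289 347 [-0.0496  0.0497] tilt 89.41842718406755 az 175.31899174639676
```

View pics/w17.png

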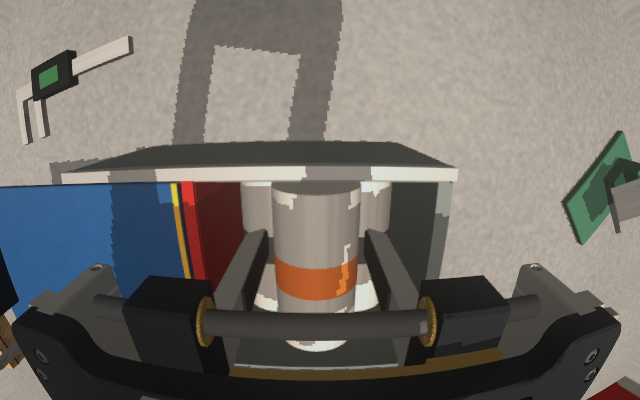

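```bash
python3 -m inch '[{"linear":[0,0,0.1],"twist":0,"gripper":0.65},{"linear":[0,0,0.3],"twist":0,"gripper":0.65},{"linear":[0,0,0.6],"twist":0,"gripper":0.65},{"linear":[0,0,0.9],"twist":0,"gripper":0.65},{"linear":[0,0,1],"twist":0,"gripper":0.65},{"linear":[0,0,1],"twist":0,"gripper":0.65}]'; python3 -m inch '[{"linear":[-0.2,0.4,0.3],"twist":0,"gripper":0.65},{"linear":[-0.5,0.8,0.4],"twist":0,"gripper":0.65},{"linear":[-0.8,1,0.4],"twist":0,"gripper":0.65},{"linear":[-1,1,0.4],"twist":0,"gripper":0.65},{"linear":[-1,1,0.4],"twist":0,"gripper":0.65}]';python3 -m inch '[{"linear":[-0.2,0.4,0],"twist":0,"gripper":0.65},{"linear":[-0.4,0.8,0],"twist":0,"gripper":0.65},{"linear":[-0.4,1,0],"twist":0,"gripper":0.65},{"linear":[-0.4,1,0],"twist":0,"gripper":0.65},{"linear":[-0.4,1,0],"twist":0,"gripper":0.65}]'
python3 - <<'E'
from h import *
from roll import measure
yd=np.array([np.cos(np.radians(84.5)),np.sin(np.radians(84.5))]); xd=np.array([yd[1],-yd[0]]); c=np.array([.5149,-.128])
measure([.518,-.09,.075],[-.995,.096,.0],'side',.06)
measure([.518,-.09,.075],[-.995,.096,.0],'top',.06)
s=snap('top','top18.png'); W=world(s); im=cv2.cvtColor(s['image'],cv2.COLOR_RGB2HSV)
for nm,h in (('yel',(im[...,0]>22)&(im[...,0]<38)&(im[...,1]>90)),('red',((im[...,0]<8)|(im[...,0]>172))&(im[...,1]>100))):
    m=h&(W[...,2]>.09)&(abs(W[...,0]-.515)<.09)&(abs(W[...,1]+.1)<.1)
    q=W[m][:,:2]-c; print(nm,len(q),np.percentile(q@yd,[0,50,100]) if len(q) else '')
# magazine wall extents
p=W[~np.isnan(W).any(2)]; q=p[:,:2]-c; u=q@xd; v=q@yd
m=(abs(u)<.08)&(abs(v-.06)<.06)&(p[:,2]>.098)&(p[:,2]<.125); print('mag u',u[m].min(),u[m].max(),'vmax',v[m].max())
a=s['image'][120:300,140:480,::-1]; cv2.imwrite('pics/top18c.png',cv2.resize(a,None,fx=2.35,fy=2.35,interpolation=cv2.INTER_CUBIC))
s=snap('side'); a=s['image'][180:300,250:390,::-1]; cv2.imwrite('pics/side18c.png',cv2.resize(a,None,fx=4.5,fy=4.5,interpolation=cv2.INTER_CUBIC))
E
```

```text
time: 23.22
tool_pos: [0.5112, -0.0896, 0.1889]
ee_rot: [-3.14, 0.008, 3.046]
wrist_force: [-0.8, -0.4, 0.3]
width: 0.0608
time: 23.63
tool_pos: [0.4049, 0.013, 0.2234]
ee_rot: [3.141, -0.003, 3.049]
wrist_force: [0.4, 0.2, -0.2]
width: 0.061
time: 24.05
tool_pos: [0.3688, 0.1113, 0.2231]
ee_rot: [-3.14, -0.002, 3.048]
wrist_force: [0.4, 0.5, -0.5]
width: 0.0608
side [ 0.5178 -0.0907  0.0745] [-0.995   0.0994  0.0017] 520 628 [-0.0494  0.0494] tilt 89.9021088822718 az 174.2961745534445
top [ 0.5195 -0.089   0.0743] [-0.9951  0.0993 -0.0012] 730 775 [-0.0494  0.0491] tilt 90.06753289567045 az 174.30340958278973
yel 28 [-0.0283 -0.0275 -0.0263]
red 113 [-0.0229 -0.0199 -0.0183]
mag u -0.06607340798183924 0.06725773063044987 vmax 0.10496680158923154
```

View pics/top18c.png

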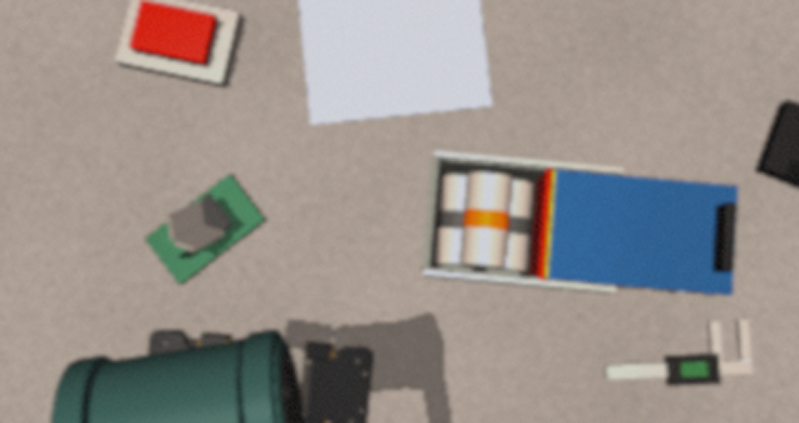

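View pics/side18c.png

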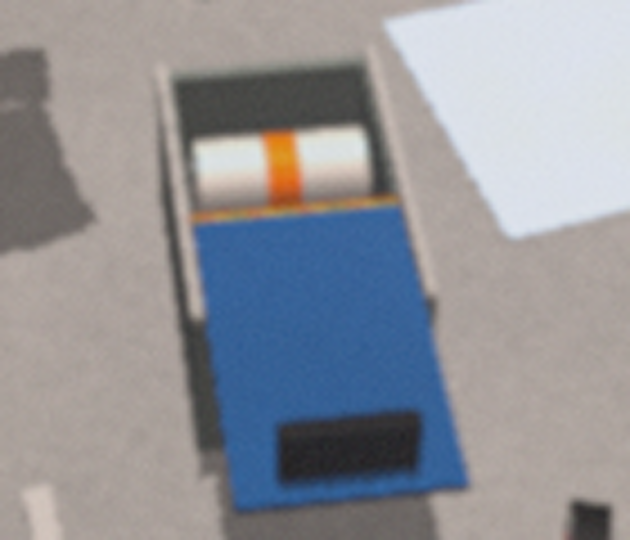

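```bash
python3 - <<'E'
from bench import robot
print(robot.close_job())
E
```

```text
the job is handed in; nothing more can be done
None
```

I opened the gate, set the banded roll in the saddle between the two lower rolls, and handed the job in at about 24 s of the 67 s allowed.

**Gate:** I pulled it about 0.125 m, estimated from the tool's travel plus the camera. The last top image shows its yellow edge within the red divider's width, and the second bay is still covered.

**V-rest:** I carried the roll upright, tilted it in the fingers against the rest until it leaned, then let it go for about half a second. The cameras gave a tilt of 45° and a centre within a few millimetres of the rest seat.

**Change of hold:** The arm cannot tilt its tool, so I took the roll again across its side while it still leaned. I then levelled it by pressing its lower end on the free bench, which the task did not mention.

**Placing:** The roll went down on the lower rolls with about 12 N. The wrist force never read above about 21 N in any move.

**Last checks:**
- The roll's centre is about 66 mm above the bay floor and within about 2 mm of the bay's middle, both along and across. Its axis is within 0.01 rad of the lower rolls.
- The two cameras differ by about 2 mm in the roll's position, which is their calibration error.
- The caliper and case look unmoved in the last top image. I did not measure them or the indicator, which is only partly in that crop, but the arm reported no contact near any of them.
- I did not measure the lower rolls again after placing; in the images they sit as before.

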